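# Take the lances off the bench air manifold and put them away

## Robot

A 6-joint arm with a two-finger parallel gripper is mounted at the origin on the work surface. World frame = base frame: x ahead of the robot, y to its left, z up, the work surface at z = 0. Lengths are in m, angles in rad, forces in N, time in s.
With the tool pointing down it reaches from about 0.375 to 0.9 m from the base axis. Payload 3.1 kg.
Tool frame: the origin (TCP) lies on the centre line of the jaws, within the pads' length; the fingertips stand 17 mm ahead of it and the grasp point (between the pads) lies 2 mm behind it; z points along the fingers, y is the line along which they close (so a half turn about z gives the same grasp; the last joint's range is limited). The gripper opens to 87 mm and grips with 3 to 60 N. Pads are 19 mm wide; open, the fingers measure 117 mm over their backs; the gripper's body (75 mm by 190 mm) begins 51 mm behind the grasp point.
Start: joints at [-1.351, 0.527, 1.433, -0, 1.181, -0.178], TCP at [0.242, -0.576, 0.24] pointing down, gripper open.
Joint ranges: [-3.08, 3.08], [-0.75, 2.2], [0.22, 2.44], [-1.43, 4.57], [0, 2.65], [-2.85, 2.85]. Speed limits (rad/s): [2.79, 2.79, 3.14, 3.14, 3.14, 3.14].

## Interface

Orientations are given as a unit quaternion [w, x, y, z].
In Python, from plant import env gives the robot as it stands.
- The arm moves only by the tool send_rows, never from a script. Its argument "rows" is a list of rows, each a list of 5 numbers: the shift along the tool's x, y, z in mm, then the turn about the tool's z in degrees, then the finger opening in mm, from 0 to 87. In form: [[tx, ty, tz, roll, claw], ...]. A call has 1 to 5 rows; each row shifts and turns the commanded pose from where the row before left it, along the tool's axes as they then stand; what a row does not reach is not made up. A row lasts 1/10 s, in which the tool goes at most 50 mm and 8.59 degrees, less where a joint would pass 70% of its speed; a pose out of reach is approached as far as the arm can. A call with a gripper value outside its range is refused whole. The fingers move at their own pace and stop on an object; the grip force is fixed at half the most. Time passes only in rows, so rows that do not move let the fingers close. It gives the time, the measured TCP pose, the force, the opening and the grip force at its end, in the units of the state.
- env.state(): the state, without advancing time (a new reading comes with each control period).
- env.capture(name): name is "scene" or "top" or "wrist"; returns a dict with "img" (480x640x3 uint8, red, green, blue), "intrinsics" (3x3 intrinsics, pixels), "eye" and "orientation" of the camera in the world. Camera axes: x right, y up, looking along -z (the intrinsics and any distortion apply to the point x, -y, -z); pixel columns grow to the right and rows downward; lengths in m; the calibration is good to about 2 mm. A picture is of the moment at which its call begins. There is no depth.
- env.finish_job(): hands the job in; it is judged then, once.
The state is a dict: "time_s": time; "joints": joint angles; "qvel": joint speeds; "tau": joint torques, N m; "ee_pos": TCP position; "orientation": TCP orientation; "wrist_force": force on the tool from outside, world axes, zero at the start; "moment": the same for the moment, N m; "opening": opening from 0.0 (shut) to 1.0 (fully open); "gripper_force": force on a finger pad.
Only numpy, scipy, OpenCV 4.12 (cv2) and the standard library are available. Lean on these libraries where they do the work, as an engineer would, in place of code of your own. Each camera call takes 0.05 s, during which the arm holds its last target. There are 200 camera calls.

## Task

Shut down the bench's compressed air: first turn the regulator's knob anticlockwise all the way to its stop. Then take every blow-off lance off the manifold, squeezing its collet ring in towards the lance's shoulder and drawing it straight off its tube with the ring held in. Lay the lances flat and side by side in the plywood tray, parallel to its short sides with all the nozzles pointing the same way, and leave the other things on the bench where they are.

Things in the scene. Friction and masses are not known exactly. Their poses are not given: they have to be found in the camera images.
- manifold: Fixed aluminium bar 320 (y) x 45 x 45 mm, axis 85 mm above the bench, on feet. Origin: on the bench under its middle; -x = front. 5 rigid steel tubes, 12 mm thick, 85 mm above the bench, stick 77 mm out of the front face (x = -22.5 mm) along -x at y = -116, -58, 0, 58, 116 mm; 3 to 5 carry a lance, the rest are bare. Regulator: 52 mm square grey body at x -65, y -204 mm. Bar top: 108 mm.
- regulator (a joint): Angle of the regulator's knob, rad: 0 = fully anticlockwise seen from above (air off, hard stop), growing clockwise to 3.0 (hard stop). Starts at 1.6 to 2.7. Light friction (0.05 N m); stays where it is left.
- regulator_grip (a point): On the knob's upright axis, 156 mm above the bench. Knob: black disc 44 mm wide, 125 to 133 mm above the bench, with an upright bar grip on it 42 mm long, 14 mm thick, up to 163 mm. The point's x axis runs along the bar and turns with it: at joint value q the bar lies along the manifold's x axis turned by -q about the vertical (z up).
- tray: Shallow open plywood tray, oblong: 195 mm (its x, the short way, along which the lances lie) by 310 mm (its y) outside; walls 6 mm thick and 22 mm high, floor 6 mm thick; about 0.9 kg, loose on the bench. Origin: centre of its underside; z up.
- lance0: Blow-off lance, about 90 g (None if absent); starts on the tube at y = -116 mm. Origin: on its axis at the mouth of the fitting; +x points out of the mouth (to the manifold). Along x, mm: black octagonal collet ring, 36 across flats, 4 to 10; round grey body, 27 thick, -34 to 0; octagonal shoulder, 36 across flats, -40 to -34; brass nozzle pipe, 10 thick, -130 to -40. Tube inside to x = -22. Lying flat, axis 18 mm up.
- collet0 (a joint): Travel of lance 0's collet ring towards the shoulder, m: 0 = out, tube locked in; 0.004 = fully in (spring 1 to 5 N), tube free to slide (locked below 0.0034), off after 32 mm. Ring face to shoulder back: 50 mm, 46 pressed. Fingers from above, one on the ring's face, one on the shoulder's back, tips about 9 mm above the axis (clear of tube and pipe), press it at 15 to 30 N. 45 mm of bare tube behind ring.
- lance1: Blow-off lance, about 90 g (None if absent); starts on the tube at y = -58 mm. Origin: on its axis at the mouth of the fitting; +x points out of the mouth (to the manifold). Along x, mm: black octagonal collet ring, 36 across flats, 4 to 10; round grey body, 27 thick, -34 to 0; octagonal shoulder, 36 across flats, -40 to -34; brass nozzle pipe, 10 thick, -130 to -40. Tube inside to x = -22. Lying flat, axis 18 mm up.
- collet1 (a joint): Travel of lance 1's collet ring towards the shoulder, m: 0 = out, tube locked in; 0.004 = fully in (spring 1 to 5 N), tube free to slide (locked below 0.0034), off after 32 mm. Ring face to shoulder back: 50 mm, 46 pressed. Fingers from above, one on the ring's face, one on the shoulder's back, tips about 9 mm above the axis (clear of tube and pipe), press it at 15 to 30 N. 45 mm of bare tube behind ring.
- lance2: Blow-off lance, about 90 g (None if absent); starts on the tube at y = 0 mm. Origin: on its axis at the mouth of the fitting; +x points out of the mouth (to the manifold). Along x, mm: black octagonal collet ring, 36 across flats, 4 to 10; round grey body, 27 thick, -34 to 0; octagonal shoulder, 36 across flats, -40 to -34; brass nozzle pipe, 10 thick, -130 to -40. Tube inside to x = -22. Lying flat, axis 18 mm up.
- collet2 (a joint): Travel of lance 2's collet ring towards the shoulder, m: 0 = out, tube locked in; 0.004 = fully in (spring 1 to 5 N), tube free to slide (locked below 0.0034), off after 32 mm. Ring face to shoulder back: 50 mm, 46 pressed. Fingers from above, one on the ring's face, one on the shoulder's back, tips about 9 mm above the axis (clear of tube and pipe), press it at 15 to 30 N. 45 mm of bare tube behind ring.
- lance3: Blow-off lance, about 90 g (None if absent); starts on the tube at y = 58 mm. Origin: on its axis at the mouth of the fitting; +x points out of the mouth (to the manifold). Along x, mm: black octagonal collet ring, 36 across flats, 4 to 10; round grey body, 27 thick, -34 to 0; octagonal shoulder, 36 across flats, -40 to -34; brass nozzle pipe, 10 thick, -130 to -40. Tube inside to x = -22. Lying flat, axis 18 mm up.
- collet3 (a joint): Travel of lance 3's collet ring towards the shoulder, m: 0 = out, tube locked in; 0.004 = fully in (spring 1 to 5 N), tube free to slide (locked below 0.0034), off after 32 mm. Ring face to shoulder back: 50 mm, 46 pressed. Fingers from above, one on the ring's face, one on the shoulder's back, tips about 9 mm above the axis (clear of tube and pipe), press it at 15 to 30 N. 45 mm of bare tube behind ring.
- lance4: Blow-off lance, about 90 g (None if absent); starts on the tube at y = 116 mm. Origin: on its axis at the mouth of the fitting; +x points out of the mouth (to the manifold). Along x, mm: black octagonal collet ring, 36 across flats, 4 to 10; round grey body, 27 thick, -34 to 0; octagonal shoulder, 36 across flats, -40 to -34; brass nozzle pipe, 10 thick, -130 to -40. Tube inside to x = -22. Lying flat, axis 18 mm up.
- collet4 (a joint): Travel of lance 4's collet ring towards the shoulder, m: 0 = out, tube locked in; 0.004 = fully in (spring 1 to 5 N), tube free to slide (locked below 0.0034), off after 32 mm. Ring face to shoulder back: 50 mm, 46 pressed. Fingers from above, one on the ring's face, one on the shoulder's back, tips about 9 mm above the axis (clear of tube and pipe), press it at 15 to 30 N. 45 mm of bare tube behind ring.
- tape: Bystander: black tape measure, 70 x 42 x 62 mm; origin at its underside.
- chisel: Bystander: chisel with a wooden handle, 255 mm long, lying; origin at its underside.
- lattice: Bystander: flat wooden lattice panel, 135 mm square, 12 mm high; origin at its underside.
- jig_block: Bystander: wooden paring block, 90 x 45 mm, 60 mm high; origin at its underside.
- glue: Bystander: glue bottle, 60 mm wide, 170 mm high; origin at its underside.
Not all that is in view belongs to the job. What is shaped like the lance0 but orange is not meant.

How it is judged:
On the way, in this order (a step that is already met when the one before it is completed fails the run):
1. the regulator's knob is turned fully anticlockwise while the lances are still on their tubes (value of joint regulator below 0.1 rad), for 0.2 s.
2. every lance is off its tube, the regulator still shut (value of joint regulator below 0.1 rad and distance of each of lance0, lance1, lance2, lance3, lance4 from where it was at the start of the episode above 0.06 m), for 0.2 s.
At the end, for the whole second after the job is handed in: Regulator within 0.1 rad of its anticlockwise stop; every lance present at rest on the tray floor, level within 7 degrees, not on a wall or another lance, wholly inside, parallel to the short sides within 15 degrees, all nozzles to the same side; the tray flat on the bench (value of joint regulator below 0.1 rad and z of lance0 in the frame of tray between 0.012 and 0.034 m and angle between lance0's own x axis and vertical between 1.44 and 1.7 rad and y of lance0 in the frame of tray between -0.147 and 0.147 m and angle between the x axis of each of lance0, lance1, lance2, lance3, lance4 and the x axis of tray, either way round below 0.26 rad and linear speed of each of lance0, lance1, lance2, lance3, lance4 below 0.02 m/s and z of lance1 in the frame of tray between 0.012 and 0.034 m and angle between lance1's own x axis and vertical between 1.44 and 1.7 rad and y of lance1 in the frame of tray between -0.147 and 0.147 m and z of lance2 in the frame of tray between 0.012 and 0.034 m and angle between lance2's own x axis and vertical between 1.44 and 1.7 rad and y of lance2 in the frame of tray between -0.147 and 0.147 m and z of lance3 in the frame of tray between 0.012 and 0.034 m and angle between lance3's own x axis and vertical between 1.44 and 1.7 rad and y of lance3 in the frame of tray between -0.147 and 0.147 m and z of lance4 in the frame of tray between 0.012 and 0.034 m and angle between lance4's own x axis and vertical between 1.44 and 1.7 rad and y of lance4 in the frame of tray between -0.147 and 0.147 m and ((x of lance0 in the frame of tray between 0.03 and 0.087 m and x of lance1 in the frame of tray between 0.03 and 0.087 m and x of lance2 in the frame of tray between 0.03 and 0.087 m and x of lance3 in the frame of tray between 0.03 and 0.087 m and x of lance4 in the frame of tray between 0.03 and 0.087 m) or (x of lance0 in the frame of tray between -0.087 and -0.03 m and x of lance1 in the frame of tray between -0.087 and -0.03 m and x of lance2 in the frame of tray between -0.087 and -0.03 m and x of lance3 in the frame of tray between -0.087 and -0.03 m and x of lance4 in the frame of tray between -0.087 and -0.03 m)) and angle between tray's own z axis and vertical below 0.06 rad and height (world z) of tray below 0.008 m); the robot touches nothing.
It fails at once if a lance is drawn off its tube while the regulator is still open (value of joint regulator above 0.15 rad and distance of any of lance0, lance1, lance2, lance3, lance4 from where it was at the start of the episode above 0.03 m).
It fails at once if another thing on the bench is pushed more than 6 cm (distance of any of tape, chisel, lattice, jig_block, glue from where it was at the start of the episode above 0.06 m).
It fails at once if the glue bottle is knocked over (angle between glue's own z axis and vertical above 0.7 rad).
Of lance0, lance1, lance2, lance3, lance4 only 3 to 5 are there at a start; the rules pass over those that are not, and their reading is None.
At some moment in a run one of tray may be knocked a few centimetres aside while the robot is not near it.
Once in a run the grip may slacken for a moment while it holds something.
It also fails if it takes over 210 s, if anything falls off the work surface, if the arm or the gripper's body presses on something with over 40 N, if the wrist force passes 120 N, or if a joint passes its speed limit or range.

## Working session

There is one attempt and no reset: what is moved stays moved. The work goes in short steps, Python scripts to look and compute and a tool call to move; the robot and the scene stay as the last step left them, time stands still between calls to the robot, and variables do not carry over. Pictures are saved under pics/ and viewed, at most 14 in all, crops included, and the job is handed in when it is done.

Besides the shell and the picture viewer there is one more tool, called after "Emit:" as name(argument=value, ...) on one line, values as JSON. send_rows: Moves the arm, as the interface text tells. Its arguments: {"type":"object","properties":{"rows":{"type":"array"}},"required":["rows"]}

```bash
ls; mkdir -p pics; cat > h.py <<'E'
import numpy as np, cv2
from scipy.spatial.transform import Rotation as R
from plant import env
def rot(q): return R.from_quat([q[1],q[2],q[3],q[0]]).as_matrix()
def ray(c,u,v):
    K=np.array(c["intrinsics"]); d=np.array([(u-K[0,2])/K[0,0],-(v-K[1,2])/K[1,1],-1.])
    return np.array(c["eye"]),rot(c["orientation"])@d
def onz(c,u,v,z):
    e,d=ray(c,u,v); return e+d*(z-e[2])/d[2]
def proj(c,p):
    K=np.array(c["intrinsics"]); q=rot(c["orientation"]).T@(np.array(p)-np.array(c["eye"]))
    return K[0,0]*q[0]/-q[2]+K[0,2], K[1,1]*-q[1]/-q[2]+K[1,2]
def shot(n,f=None):
    c=env.capture(n)
    if f: cv2.imwrite("pics/"+f,c["img"][:,:,::-1])
    return c
E
python3 - <<'E'
from h import *
import pickle
np.set_printoptions(precision=4,suppress=True)
for n in("scene","top","wrist"):
    c=shot(n,n+"0.png"); pickle.dump(c,open(n+"0.pkl","wb")); print(n,c["intrinsics"],c["eye"],c["orientation"],[k for k in c])
print(env.state())
E
```

```text
pics
scene [[475.0109   0.     315.0117]
 [  0.     475.0109 235.2285]
 [  0.       0.       1.    ]] [ 1.2995 -0.5434  0.7702] [0.7955 0.4219 0.1936 0.3896] ['img', 'intrinsics', 'eye', 'orientation']
top [[436.0146   0.     316.4142]
 [  0.     436.0146 241.9474]
 [  0.       0.       1.    ]] [0.4741 0.0604 1.0095] [ 0.7136  0.0278 -0.0402 -0.6989] ['img', 'intrinsics', 'eye', 'orientation']
wrist [[368.2183   0.     318.2698]
 [  0.     368.2183 237.5334]
 [  0.       0.       1.    ]] [ 0.3079 -0.5484  0.3848] [ 0.8257 -0.1109  0.0749 -0.548 ] ['img', 'intrinsics', 'eye', 'orientation']
{'time_s': 0.15, 'joints': array([-1.3515,  0.5282,  1.4336, -0.    ,  1.1814, -0.1785]), 'qvel': array([ 0.0027, -0.005 , -0.004 , -0.0005, -0.0012,  0.0003]), 'tau': array([  0.0001, -44.0433, -17.6842,   0.0634,   0.0553,  -0.0001]), 'ee_pos': array([ 0.242 , -0.5757,  0.2388]), 'orientation': array([-0.0008,  0.9803,  0.1976, -0.    ]), 'wrist_force': array([ 0.6184, -0.2709,  0.0483]), 'moment': array([ 0.0306, -0.0264,  0.0101]), 'gripper_force': 0.0, 'opening': 1.0026511589923168}
```

View pics/top0.png

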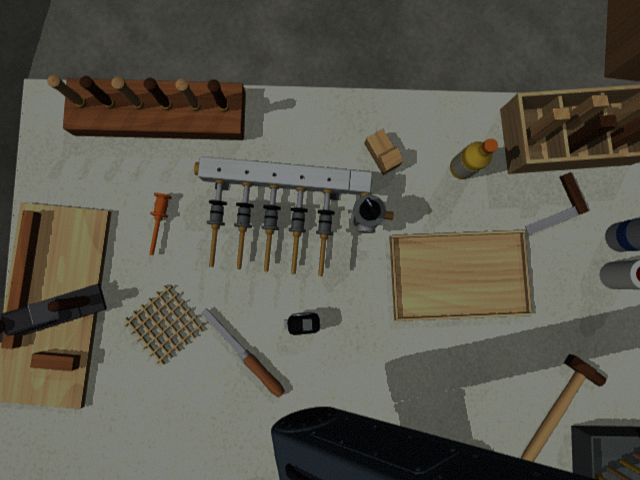

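View pics/scene0.png

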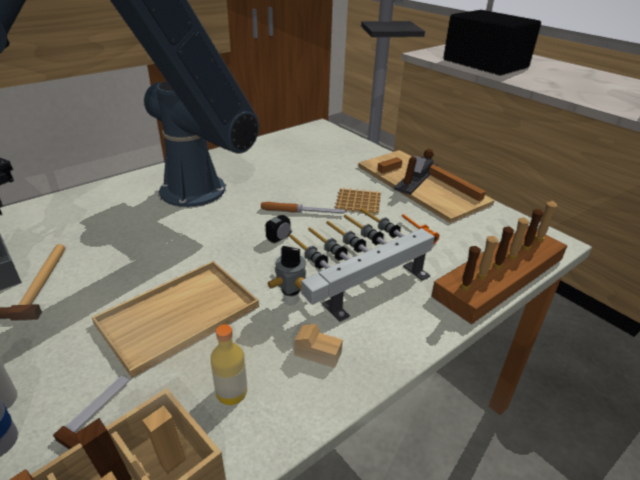

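Top view: five grey lances with black rings at about (215..325, 215). The orange lookalike at (160, 220) is not meant. The knob is at (371, 208) and the tray spans (390–532, 231–320). I'll confirm with an enlarged crop and measure.

```bash
python3 - <<'E'
from h import *
import pickle
c=pickle.load(open("top0.pkl","rb")); im=c["img"]
cr=im[145:285,180:410]; g=np.clip(cr.astype(float)*1.6,0,255).astype(np.uint8)
cv2.imwrite("pics/crop1.png",cv2.resize(g,None,fx=3.4,fy=3.4,interpolation=cv2.INTER_CUBIC)[:,:,::-1])
hsv=cv2.cvtColor(im,cv2.COLOR_RGB2HSV)
# tray
m=cv2.inRange(hsv,(8,60,60),(30,255,255)); m[:, :385]=0; m[:225]=0; m[325:]=0; m[:,540:]=0
cs=max(cv2.findContours(m,0,2)[0],key=cv2.contourArea); r=cv2.minAreaRect(cs); b=cv2.boxPoints(r)
P=np.array([onz(c,u,v,.022)[:2] for u,v in b]); print("tray box px",b.round(1).tolist(),"\n",P.round(4),P.mean(0),"sides",[np.linalg.norm(P[i]-P[i-1]).round(4) for i in range(4)])
# brass pipes
m=cv2.inRange(hsv,(8,110,40),(28,255,255)); m[:235]=0;m[278:]=0;m[:,:200]=0;m[:,345:]=0
for q in cv2.findContours(m,0,2)[0]:
    if cv2.contourArea(q)>20:
        vx,vy,x,y=cv2.fitLine(q,2,0,.01,.01).ravel(); y0,y1=q[:,0,1].min(),q[:,0,1].max()
        A=onz(c,x+(y0-y)*vx/vy,y0,.085);B=onz(c,x+(y1-y)*vx/vy,y1,.085); d=A-B
        print("pipe",A[:2].round(4),B[:2].round(4),"dir",np.degrees(np.arctan2(d[1],d[0])).round(2))
# bar top face
m=cv2.inRange(hsv,(0,0,120),(180,40,255)); m[:150]=0;m[200:]=0;m[:,:190]=0;m[:,380:]=0
pts=cv2.findContours(m,0,2)[0]; q=max(pts,key=cv2.contourArea); b=cv2.boxPoints(cv2.minAreaRect(q))
P=np.array([onz(c,u,v,.1075)[:2] for u,v in b]); print("bar",b.round(1).tolist(),"\n",P.round(4))
E
```

```text
tray box px [[389.1000061035156, 234.60000610351562], [527.7999877929688, 228.8000030517578], [531.4000244140625, 315.0], [392.79998779296875, 320.79998779296875]] 
 [[ 0.5899 -0.122 ]
 [ 0.6106 -0.4422]
 [ 0.4143 -0.4452]
 [ 0.3955 -0.1309]] [ 0.5025819  -0.28506978] sides [np.float64(0.1946), np.float64(0.3209), np.float64(0.1963), np.float64(0.3149)]
pipe [0.5786 0.0296] [0.4934 0.0355] dir -3.96
pipe [0.5773 0.0889] [0.4964 0.0926] dir -2.62
pipe [0.5761 0.1467] [0.5015 0.1515] dir -3.72
pipe [0.5748 0.2047] [0.5046 0.2087] dir -3.23
pipe [0.5735 0.2639] [0.5097 0.2654] dir -1.32
bar [[190.0, 150.0], [379.0, 150.0], [379.0, 199.0], [190.0, 199.0]] 
 [[ 0.7503  0.316 ]
 [ 0.7606 -0.0838]
 [ 0.6549 -0.0845]
 [ 0.6455  0.311 ]]
```

View pics/crop1.png

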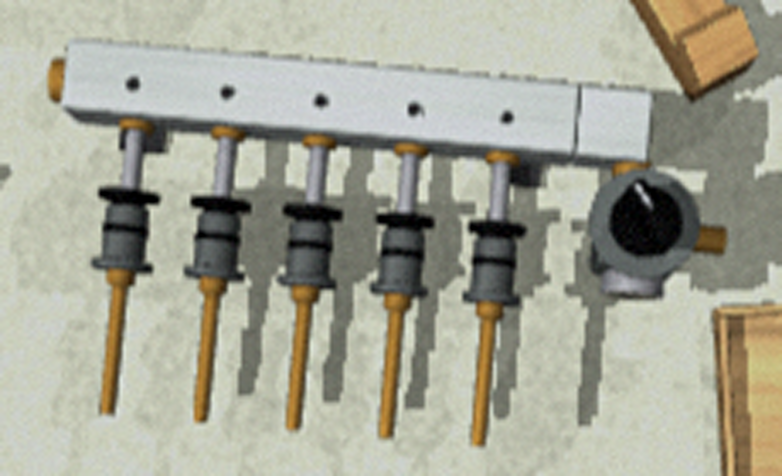

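The crop shows five lances, with rings at (128,197) to (497,229) in the crop, and five black dots on the bar top above the tubes. The knob is at (645,218). Fitting the manifold pose from the dots and nozzle tips.

```bash
cat >> h.py <<'E'
def fitman(top):
    pass
def tool():
    s=env.state(); M=rot(s["orientation"]); return s["ee_pos"],np.degrees(np.arctan2(M[1,0],M[0,0])),s
def go(p,phi):
    """tool-frame shift (mm) to reach world p with yaw phi(deg), measured from present pose, plus turn"""
    e,f,s=tool(); d=(np.array(p)-e)*1000; M=rot(s["orientation"]); t=M.T@d
    r=-(phi-f); return t.round(1),round(r,1)
E
python3 - <<'E'
from h import *
import pickle
np.set_printoptions(precision=4,suppress=True)
c=pickle.load(open("top0.pkl","rb")); im=c["img"]; g=cv2.cvtColor(im,cv2.COLOR_RGB2GRAY).astype(float)
dots=[(133,84),(227,92),(320,100),(415,109),(507,117)]; D=[]
for x,y in dots:
    u0,v0=180+x/3.4,145+y/3.4; U,V=np.meshgrid(np.arange(int(u0)-3,int(u0)+5),np.arange(int(v0)-3,int(v0)+5))
    w=g[V,U]; w=np.clip(np.median(w)-8-w,0,None); D.append(onz(c,(w*U).sum()/w.sum(),(w*V).sum()/w.sum(),.1075))
D=np.array(D)[:,:2]; print(D)
B=np.array([[.4934,.0355],[.4964,.0926],[.5015,.1515],[.5046,.2087],[.5097,.2654]])
for P in(D,B):
    k=np.polyfit(P[:,1],P[:,0],1); print("yaw",-np.degrees(np.arctan(k[0])),P.mean(0))
ys=np.array([116,58,0,-58,-116.])/1000
loc=np.r_[np.c_[ys*0,ys],np.c_[ys*0-.2075,ys[::-1]]]; W=np.r_[D,B]
a,b=loc-loc.mean(0),W-W.mean(0); th=np.arctan2((a[:,0]*b[:,1]-a[:,1]*b[:,0]).sum(),(a*b).sum())
Rm=np.array([[np.cos(th),-np.sin(th)],[np.sin(th),np.cos(th)]]); o=W.mean(0)-Rm@loc.mean(0)
print("yaw",np.degrees(th),"o",o,"\nres mm",(W-(loc@Rm.T+o))*1000)
kn=Rm@[-.065,-.204]+o; print("knob",kn,"proj",proj(c,[*kn,.163]))
print(go([*(kn-[0.0,0]),.30],90-3.5))
E
```

```text
[[0.7104 0.2541]
 [0.7065 0.1958]
 [0.7025 0.1377]
 [0.6986 0.0796]
 [0.6949 0.0222]]
yaw -3.84699541165615 [0.7026 0.1379]
yaw -4.052526904281814 [0.5011 0.1507]
yaw -3.770131572143747 o [0.7054 0.1375] 
res mm [[-2.5766  0.8767]
 [-2.6851  0.3933]
 [-2.8891  0.204 ]
 [-2.9686 -0.017 ]
 [-2.8647  0.4793]
 [ 2.7043  0.1217]
 [ 1.8905 -0.6528]
 [ 3.1768  0.3727]
 [ 2.4631 -0.3017]
 [ 3.7494 -1.4762]]
knob [ 0.6271 -0.0618] proj (np.float64(371.98952715679366), np.float64(207.16050046162957))
(array([ 554.1, -324.7,  -60.5]), np.float64(-63.7))
```

Emit:
send_rows(rows=[[20,-10,-20,-4,87],[27,-16,-20,0,87],[27,-16,-20,0,87],[27,-16,0,0,87],[27,-16,0,0,87]])

```text
time_s: 0.65
ee_pos: [0.3249, -0.4525, 0.3002]
orientation: [0.001, 0.973, 0.232, 0.0]
wrist_force: [-0.2, -0.2, 0.2]
opening: 1.002
gripper_force: 0.0
```

Emit:
send_rows(rows=[[30,-18,0,0,87],[30,-18,0,0,87],[30,-18,0,0,87],[30,-18,0,0,87],[30,-18,0,0,87]])

```text
time_s: 1.15
ee_pos: [0.418, -0.304, 0.2994]
orientation: [-0.0, 0.973, 0.232, -0.0]
wrist_force: [0.1, -0.4, -0.0]
opening: 1.003
gripper_force: 0.0
```

Emit:
send_rows(rows=[[30,-18,0,0,87],[30,-18,0,0,87],[30,-18,0,0,87],[30,-18,0,0,87],[30,-18,0,0,87]])

```text
time_s: 1.65
ee_pos: [0.5113, -0.156, 0.2993]
orientation: [-0.0, 0.973, 0.232, -0.0]
wrist_force: [0.4, -0.7, -0.6]
opening: 0.998
gripper_force: 0.0
```

Emit:
send_rows(rows=[[0,0,0,-8,87],[0,0,0,-8,87],[0,0,0,-8,87],[0,0,0,-8,87],[0,0,0,-8,87]])

```text
time_s: 2.15
ee_pos: [0.5107, -0.1572, 0.2992]
orientation: [-0.0, 0.833, 0.553, -0.0]
wrist_force: [-0.6, 0.1, 0.1]
opening: 1.001
gripper_force: 0.0
```

```bash
python3 - <<'E'
from h import *
import pickle
c=shot("wrist"); pickle.dump(c,open("w1.pkl","wb"))
cv2.imwrite("pics/w1.png",np.clip(c["img"]*1.4,0,255).astype(np.uint8)[:,:,::-1])
print(tool()[:2],go([.6271,-.0618,.3],86.2),"knob px",proj(c,[.6271,-.0618,.163]))
E
```

```text
(array([ 0.51062431, -0.1572594 ,  0.29923399]), np.float64(67.34419055915983)) (array([133. ,  70.7,  -0.8]), np.float64(-18.9)) knob px (np.float64(420.5584915316266), np.float64(44.31816311428304))
```

View pics/w1.png

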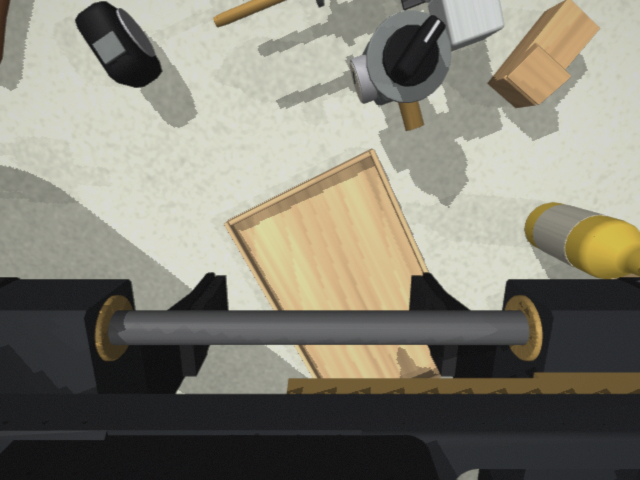

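```bash
python3 - <<'E'
from h import *
import pickle
c=pickle.load(open("w1.pkl","rb")); g=c["img"].min(2)[5:60,405:450]
ys,xs=np.where(g>110)
m=((g>110)*255).astype(np.uint8); n,l,s,ce=cv2.connectedComponentsWithStats(m)
for i in range(1,n):
    if s[i,4]<8: continue
    q=np.argwhere(l==i)[:,::-1].astype(np.float32); vx,vy,x,y=cv2.fitLine(q,2,0,.01,.01).ravel(); x+=405;y+=5
    A,B=onz(c,x-vx*8,y-vy*8,.163),onz(c,x+vx*8,y+vy*8,.163); print(s[i],(x,y),A[:2],B[:2],np.degrees(np.arctan2(*(B-A)[1::-1])))
E
```

```text
[39  0  6 23 72] (np.float32(447.58334), np.float32(12.916666)) [ 0.65112945 -0.04570284] [ 0.64937267 -0.05539263] -100.27619401662734
[20 15 15 22 62] (np.float32(431.67743), np.float32(30.516129)) [ 0.63280509 -0.059354  ] [ 0.64098341 -0.05383776] 33.9995136669711
```

Wrist view: knob at (412,52), with the bar's pointer running from (426,42) to (437,19), i.e. 34° in the world. That gives q ≈ 2.48 rad. I'll align with the bar and look again from above.

Emit:
send_rows(rows=[[0,0,0,8.3,60],[0,0,0,8.3,60],[0,0,0,8.3,60],[0,0,0,8.4,60],[30,0,0,0,60]])

```text
time_s: 2.7
ee_pos: [0.5341, -0.1419, 0.2993]
orientation: [-0.0, 0.959, 0.284, -0.001]
wrist_force: [0.9, -0.6, 0.2]
opening: 0.706
gripper_force: 0.0
```

Emit:
send_rows(rows=[[30,-4,0,0,60],[30,-5,0,0,60],[30,-5,0,0,60],[30,0,0,0,60],[0,0,40,0,60]])

```text
time_s: 3.2
ee_pos: [0.6353, -0.0619, 0.2646]
orientation: [0.004, 0.957, 0.288, 0.007]
wrist_force: [0.5, -1.1, -0.0]
opening: 0.69
gripper_force: 0.0
```

```bash
python3 - <<'E'
from h import *
import pickle
c=shot("wrist"); pickle.dump(c,open("w2.pkl","wb"))
cv2.imwrite("pics/w2.png",np.clip(c["img"]*1.4,0,255).astype(np.uint8)[:,:,::-1])
print(tool()[:2],go([.6271,-.0618,.154],34),"knob px",proj(c,[.6271,-.0618,.163]))
E
```

```text
(array([ 0.62740555, -0.0612651 ,  0.25373363]), np.float64(33.48399693428652)) (array([-0.2,  0.7, 99.7]), np.float64(-0.5)) knob px (np.float64(310.13790400227896), np.float64(252.74806484003363))
```

View pics/w2.png

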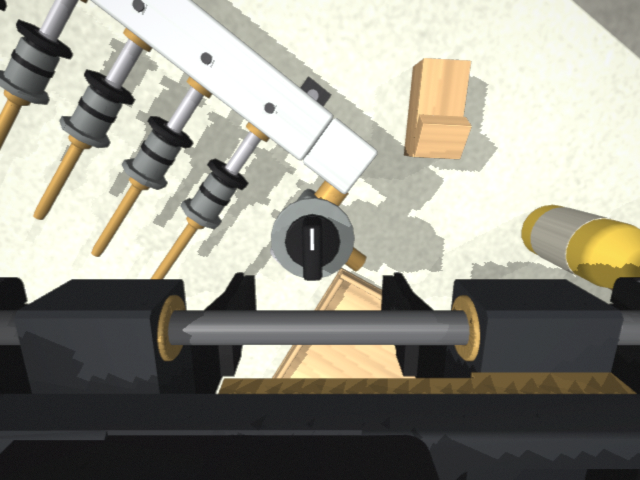

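Wrist view: the bar is upright in the image at column 312, centred between the fingers and matching the estimate. Descending and gripping.

Emit:
send_rows(rows=[[0,0,33,0,60],[0,0,33,0,60],[0,0,32,0,40],[0,0,0,0,20],[0,0,0,0,8]])

```text
time_s: 3.75
ee_pos: [0.6279, -0.0632, 0.1616]
orientation: [-0.001, 0.958, 0.287, -0.001]
wrist_force: [0.4, -0.3, 1.0]
opening: 0.504
gripper_force: 0.0
```

Emit:
send_rows(rows=[[0,0,0,0,8],[0,0,0,0,8],[0,0,0,0,8],[0,0,0,0,8],[0,0,0,0,8]])

```text
time_s: 4.25
ee_pos: [0.6284, -0.0625, 0.1628]
orientation: [-0.0, 0.958, 0.288, 0.0]
wrist_force: [-1.3, 2.0, 7.0]
opening: 0.16
gripper_force: 30.0
```

Emit:
send_rows(rows=[[0,0,0,-5,8],[0,0,0,-8,8],[0,0,0,-8,8],[0,0,0,-8,8],[0,0,0,-8,8]])

```text
time_s: 4.75
ee_pos: [0.6284, -0.0625, 0.1628]
orientation: [-0.0, 0.815, 0.579, 0.001]
wrist_force: [-1.7, 2.6, 6.2]
opening: 0.157
gripper_force: 30.0
```

Emit:
send_rows(rows=[[0,0,0,-8,8],[0,0,0,-8,8],[0,0,0,-8,8],[0,0,0,-8,8],[0,0,0,-8,8]])

```text
time_s: 5.25
ee_pos: [0.6284, -0.0625, 0.1628]
orientation: [0.0, 0.568, 0.823, 0.0]
wrist_force: [-1.4, 1.6, 6.2]
opening: 0.156
gripper_force: 30.0
```

Emit:
send_rows(rows=[[0,0,0,-8,8],[0,0,0,-8,8],[0,0,0,-8,8],[0,0,0,-8,8],[0,0,0,-8,8]])

```text
time_s: 5.75
ee_pos: [0.6286, -0.0627, 0.1626]
orientation: [0.001, 0.252, 0.968, 0.0]
wrist_force: [-0.3, 1.5, 3.7]
opening: 0.169
gripper_force: 3.0
```

```bash
python3 - <<'E'
from h import *
e,f,s=tool(); print(e,f,s["moment"],s["wrist_force"],s["opening"],s["joints"])
E
```

```text
[ 0.628589   -0.06265204  0.16256052] 150.80892759192966 [ 0.31092319  0.03787663 -0.02261614] [-0.32843397  1.52916278  3.69268131] 0.16934088971531447 [-2.76265256e-01  6.26201032e-01  1.48589029e+00  7.30146351e-04
  1.02839482e+00 -1.33795821e+00]
```

Emit:
send_rows(rows=[[0,0,0,0,8],[0,0,0,0,8],[0,0,0,0,8],[0,0,0,0,8],[0,0,0,0,8]])

```text
time_s: 6.25
ee_pos: [0.6287, -0.0627, 0.1624]
orientation: [0.001, 0.256, 0.967, 0.0]
wrist_force: [-0.4, 1.8, 4.8]
opening: 0.157
gripper_force: 30.0
```

Emit:
send_rows(rows=[[0,0,0,-8,8],[0,0,0,-8,8],[0,0,0,-6,8],[0,0,0,-3,8],[0,0,0,-3,8]])

```text
time_s: 6.75
ee_pos: [0.6287, -0.0625, 0.1624]
orientation: [0.001, 0.014, 1.0, 0.0]
wrist_force: [0.2, 1.8, 5.7]
opening: 0.159
gripper_force: 30.5
```

```bash
python3 - <<'E'
from h import *
e,f,s=tool(); print(e,f,s["moment"],s["wrist_force"],s["opening"],s["gripper_force"])
E
```

```text
[ 0.62870344 -0.06254008  0.16241279] 178.34743125180685 [ 0.49274327  0.0465492  -0.52063504] [0.17585066 1.75736996 5.65504439] 0.15879579813281708 30.452273190021515
```

Emit:
send_rows(rows=[[0,0,0,0,8],[0,0,0,0,8],[0,0,0,1,40],[0,0,0,0,50],[0,0,0,0,50]])

```text
time_s: 7.25
ee_pos: [0.6281, -0.0633, 0.161]
orientation: [-0.0, 0.022, 1.0, -0.0]
wrist_force: [-0.2, -0.5, -0.7]
opening: 0.348
gripper_force: 0.0
```

Emit:
send_rows(rows=[[0,0,0,0,50],[0,0,-20,0,70],[0,0,-40,0,70],[0,0,-40,0,70],[0,0,0,8.5,70]])

```text
time_s: 7.75
ee_pos: [0.6319, -0.0641, 0.268]
orientation: [0.006, 0.098, 0.995, -0.001]
wrist_force: [1.2, -0.5, 0.5]
opening: 0.772
gripper_force: 0.0
```

Emit:
send_rows(rows=[[0,0,0,8.5,70],[0,0,0,8.5,70],[0,0,0,8.5,70],[0,0,0,8.5,70],[0,0,0,8.5,70]])

```text
time_s: 8.25
ee_pos: [0.6281, -0.0632, 0.2612]
orientation: [-0.0, 0.453, 0.891, -0.0]
wrist_force: [0.1, -0.1, -0.6]
opening: 0.802
gripper_force: 0.0
```

Emit:
send_rows(rows=[[0,0,0,8.5,70],[0,0,0,8.5,70],[0,0,0,8.5,70],[0,0,0,8.5,70],[0,0,0,8,70]])

```text
time_s: 8.75
ee_pos: [0.6281, -0.0632, 0.2612]
orientation: [-0.0, 0.742, 0.67, -0.0]
wrist_force: [-0.9, 0.7, 0.3]
opening: 0.804
gripper_force: 0.0
```

```bash
python3 - <<'E'
from h import *
import pickle
c=shot("wrist"); pickle.dump(c,open("w3.pkl","wb"))
cv2.imwrite("pics/w3.png",np.clip(c["img"]*1.4,0,255).astype(np.uint8)[:,:,::-1])
print(tool()[:2])
E
```

```text
(array([ 0.62817385, -0.06315726,  0.2612199 ]), np.float64(83.9220258455974))
```

View pics/w3.png

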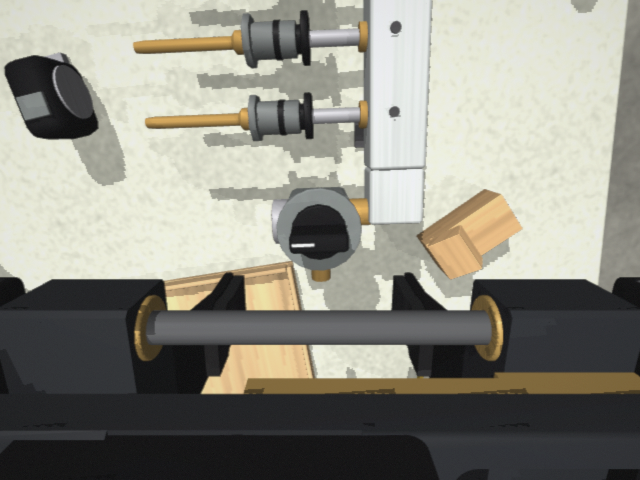

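Knob bar at (320,243) now lies parallel to the tubes, so the regulator is shut. Lance 0 is at (253–312, 117) and lance 1 at (243–310, 40). Measuring their exact positions from this view.

```bash
cat > m.py <<'E'
from h import *
def pipes(c,roi,area=60):
    """brass nozzle pipes in a wrist view with tool x ~ up: tip and axis at z=.085"""
    u0,v0,u1,v1=roi; hsv=cv2.cvtColor(c["img"],cv2.COLOR_RGB2HSV)[v0:v1,u0:u1]
    m=cv2.inRange(hsv,(8,110,40),(28,255,255)); out=[]
    for q in cv2.findContours(m,0,1)[0]:
        if cv2.contourArea(q)<area: continue
        q=q[:,0].astype(np.float32)+[u0,v0]; vx,vy,x,y=cv2.fitLine(q.astype(np.float32),2,0,.01,.01).ravel()
        a,b=q[:,0].min(),q[:,0].max()+1
        A,B=[onz(c,t,y+(t-x)*vy/vx,.085) for t in(a,b)]; out.append((A[:2],B[:2],np.degrees(np.arctan2(*(B-A)[1::-1]))))
    return out
E
python3 - <<'E'
from m import *
import pickle
np.set_printoptions(precision=4,suppress=True)
c=pickle.load(open("w3.pkl","rb"))
for o in pipes(c,(100,20,262,150)): print(o)
# ring/shoulder profile along lance 0 row
g=c["img"].astype(int)
print("row101",g[101,240:330].mean(1).astype(int).tolist())
print("row133",g[133,240:330].mean(1).astype(int).tolist())
q=np.argwhere((g[236:256,285:322].min(2)>110))[:,::-1]+[285,236]
vx,vy,x,y=cv2.fitLine(q.astype(np.float32),2,0,.01,.01).ravel(); A,B=onz(c,x-8*vx,y-8*vy,.163),onz(c,x+8*vx,y+8*vy,.163); print("bar dir",np.degrees(np.arctan2(*(B-A)[1::-1])))
for p in[(.7054-.002,.1375)]:
    pass
E
```

```text
(array([0.4913, 0.034 ]), array([0.5776, 0.0286]), np.float64(-3.5932736821878164))
(array([0.4956, 0.0912]), array([0.5824, 0.0864]), np.float64(-3.1685630158975013))
row101 [153, 150, 149, 150, 153, 155, 156, 154, 133, 101, 95, 93, 92, 88, 78, 53, 39, 39, 46, 58, 78, 99, 102, 101, 99, 90, 90, 90, 89, 89, 88, 84, 84, 84, 85, 83, 80, 70, 36, 23, 22, 23, 22, 29, 50, 72, 78, 77, 76, 76, 75, 76, 76, 76, 76, 76, 76, 75, 72, 98, 149, 154, 140, 88, 46, 37, 34, 31, 28, 26, 20, 40, 94, 148, 156, 160, 162, 161, 161, 159, 159, 158, 157, 156, 156, 158, 158, 160, 160, 160]
row133 [123, 124, 121, 116, 116, 117, 131, 159, 164, 159, 137, 75, 61, 61, 59, 55, 54, 47, 38, 38, 40, 42, 41, 43, 41, 42, 42, 41, 42, 41, 42, 43, 44, 44, 43, 43, 43, 44, 44, 41, 25, 15, 14, 13, 15, 20, 31, 43, 49, 49, 50, 52, 54, 55, 55, 54, 53, 56, 62, 66, 82, 103, 109, 108, 96, 49, 17, 16, 17, 17, 17, 17, 26, 63, 104, 107, 107, 107, 107, 108, 109, 110, 111, 111, 112, 112, 111, 109, 106, 106]
bar dir 5.181600609418555
```

```bash
python3 - <<'E'
from m import *
import pickle
np.set_printoptions(precision=4,suppress=True)
c=pickle.load(open("w3.pkl","rb"))
for z in(.085,.0925):
  for v,a,b in((101,248.5,311.7),(133,250.7,312.7)):
    A,B=onz(c,a,v,z)[:2],onz(c,b,v,z)[:2]; print(z,v,A,B,np.linalg.norm(A-B),(A+B)/2)
th=np.radians(-3.8); Rm=np.array([[np.cos(th),-np.sin(th)],[np.sin(th),np.cos(th)]])
for tip,y in(([.4913,.034],-.116),([.4956,.0912],-.058)): print("origin from tip",np.array(tip)-Rm@[-.2075,y])
k=np.array([.6284,-.0625]); print("origin from knob",k-Rm@[-.065,-.204])
E
```

```text
0.085 101 [0.58  0.042] [0.6318 0.0367] 0.052071741446108016 [0.6059 0.0393]
0.085 133 [0.578  0.0167] [0.63   0.0114] 0.052217010379679116 [0.604  0.0141]
0.0925 101 [0.5813 0.0412] [0.6319 0.036 ] 0.050860135287896416 [0.6066 0.0386]
0.0925 133 [0.5793 0.0165] [0.6301 0.0113] 0.05100202410147108 [0.6047 0.0139]
origin from tip [0.706 0.136]
origin from tip [0.7065 0.1353]
origin from knob [0.7068 0.1367]
```

```bash
cat >> h.py <<'E'
th=np.radians(-3.8); Rm=np.array([[np.cos(th),-np.sin(th)],[np.sin(th),np.cos(th)]]); O=np.array([.7063,.1363])
def grasp(i,z): return [*(O+Rm@[-.0945,-.116+.058*i]),z]
E
python3 -c "
from h import *
print(grasp(0,.111),go(grasp(0,.171),86.2))"
```

```text
[np.float64(0.6043199888000013), np.float64(0.026817913265922214), 0.111] (array([ 87. , -33.2,  90.2]), np.float64(-2.3))
```

Emit:
send_rows(rows=[[29,-11,0,0,70],[29,-11,20,0,70],[29,-11,30,0,70],[0,0,40,-2.3,70],[0,0,0,0,70]])

```text
time_s: 9.3
ee_pos: [0.5994, 0.0281, 0.1666]
orientation: [-0.005, 0.725, 0.688, -0.004]
wrist_force: [-0.3, -0.1, 0.1]
opening: 0.803
gripper_force: 0.0
```

Emit:
send_rows(rows=[[0,0,0,0,70],[0,0,0,0,70]])

```text
time_s: 9.5
ee_pos: [0.6056, 0.0259, 0.1734]
orientation: [0.002, 0.727, 0.687, 0.001]
wrist_force: [-0.3, -1.2, 0.4]
opening: 0.801
gripper_force: 0.0
```

```bash
python3 -c "
from h import *
print(tool()[:2],go(grasp(0,.111),86.2))
c=shot('wrist'); cv2.imwrite('pics/w4.png',np.clip(c['img']*1.4,0,255).astype(np.uint8)[:,:,::-1])"
```

```text
(array([0.60559574, 0.02586752, 0.17344235]), np.float64(86.75086149914189)) (array([ 0.9, -1.6, 62.4]), np.float64(0.6))
```

View pics/w4.png

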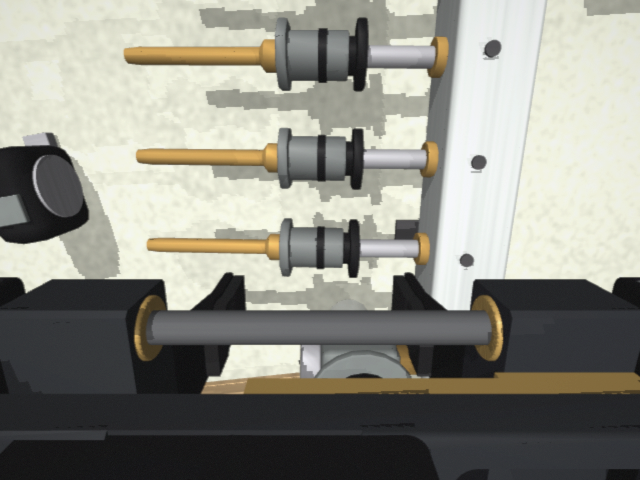

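Lance 0 at (280–358, 247) sits centred between the fingers (inner faces at 243 and 397). Descending.

Emit:
send_rows(rows=[[1,-1.5,20,0.5,70],[0,0,22,0,70],[0,0,20,0,70],[0,0,0,0,70],[0,0,0,0,70]])

```text
time_s: 10.05
ee_pos: [0.6034, 0.0272, 0.111]
orientation: [0.001, 0.73, 0.684, 0.001]
wrist_force: [-0.8, 0.4, -0.3]
opening: 0.804
gripper_force: 0.0
```

```bash
python3 -c "
from h import *
print(tool()[:2],go(grasp(0,.111),86.2),env.state()['wrist_force'])"
```

```text
(array([0.60336272, 0.02722438, 0.1109775 ]), np.float64(86.25067335438663)) (array([-0.3,  1. , -0. ]), np.float64(0.1)) [-0.80881366  0.39834229 -0.2692306 ]
```

Emit:
send_rows(rows=[[0,0.5,0,0,56],[0,0,0,0,40],[0,0,0,0,40],[0,0,0,0,40],[0,0,0,0,40]])

```text
time_s: 10.55
ee_pos: [0.6036, 0.0276, 0.1105]
orientation: [0.001, 0.73, 0.684, 0.001]
wrist_force: [0.8, 0.0, 3.7]
opening: 0.513
gripper_force: 30.0
```

Emit:
send_rows(rows=[[0,0,0,0,40],[0,0,0,0,40],[0,0,0,0,40]])

```text
time_s: 10.85
ee_pos: [0.6036, 0.0277, 0.1104]
orientation: [0.001, 0.73, 0.684, 0.001]
wrist_force: [0.1, -1.3, 5.7]
opening: 0.518
gripper_force: 30.0
```

Emit:
send_rows(rows=[[0,-3,0,0,40],[0,-5,0,0,40],[0,-6,0,0,40],[0,-6,0,0,40],[0,-6,0,0,40]])

```text
time_s: 11.35
ee_pos: [0.5753, 0.0296, 0.1092]
orientation: [-0.001, 0.73, 0.684, -0.001]
wrist_force: [-0.6, -0.7, -0.4]
opening: 0.516
gripper_force: 29.9
```

Emit:
send_rows(rows=[[0,-8,0,0,40],[0,-8,0,0,40],[0,-8,0,0,40],[0,0,0,0,40],[0,0,0,0,40]])

```text
time_s: 11.85
ee_pos: [0.5527, 0.031, 0.1095]
orientation: [-0.0, 0.73, 0.684, -0.0]
wrist_force: [0.8, 0.4, -0.8]
opening: 0.517
gripper_force: 29.9
```

Emit:
send_rows(rows=[[0,0,-30,0,40],[0,0,-40,0,40],[0,0,-40,0,40],[0,0,-20,0,40],[0,0,0,0,40]])

```text
time_s: 12.35
ee_pos: [0.5557, 0.0307, 0.2432]
orientation: [0.003, 0.73, 0.684, 0.003]
wrist_force: [0.3, -0.0, -1.6]
opening: 0.52
gripper_force: 29.9
```

```bash
python3 - <<'E'
from h import *
import pickle
print(tool()[:2],env.state()["wrist_force"])
c=shot("wrist"); cv2.imwrite('pics/w5.png',np.clip(c['img']*1.4,0,255).astype(np.uint8)[:,:,::-1])
c=shot("top"); pickle.dump(c,open("t1.pkl","wb")); cv2.imwrite('pics/t1.png',np.clip(c['img']*1.5,0,255).astype(np.uint8)[:,:,::-1])
im=np.hstack([cv2.resize(cv2.imread('pics/'+n),(400,300)) for n in('w5.png','t1.png')]); cv2.imwrite('pics/b1.png',im)
E
```

```text
(array([0.55567324, 0.03069131, 0.24322249]), np.float64(86.29353012719257)) [ 0.34823053 -0.03283331 -1.58779901]
```

View pics/b1.png

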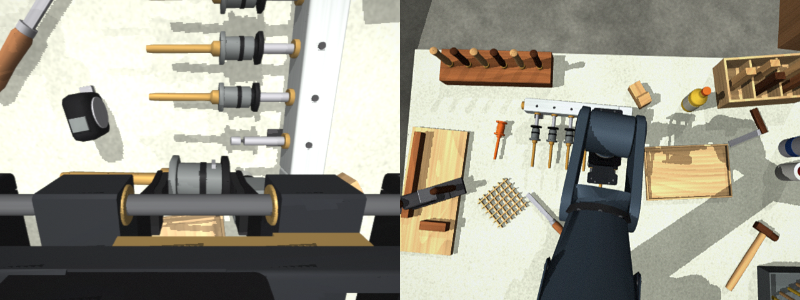

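Lance 0 is held and its tube is bare (left half, (255,140)). Right half: the tray is clear at (645–735, 145–200). Measuring tray and glue now.

```bash
cat >> h.py <<'E'
def tray(c):
    hsv=cv2.cvtColor(c["img"],cv2.COLOR_RGB2HSV); m=cv2.inRange(hsv,(8,60,60),(30,255,255))
    m[:205]=0; m[345:]=0; m[:,:360]=0; m[:,560:]=0
    cs=max(cv2.findContours(cv2.morphologyEx(m,2,np.ones((3,3))),0,2)[0],key=cv2.contourArea); b=cv2.boxPoints(cv2.minAreaRect(cv2.convexHull(cs)))
    P=np.array([onz(c,u,v,.022)[:2] for u,v in b]); P=P[np.argsort(P[:,1])]  # two low-y, two high-y
    L=P[:2].mean(0);H=P[2:].mean(0); d=H-L
    return b,P,(L+H)/2+[0,-.002],np.degrees(np.arctan2(-d[0],d[1])),np.linalg.norm(d)
E
python3 - <<'E'
from h import *
import pickle
np.set_printoptions(precision=4,suppress=True)
for f in("top0","t1"):
    c=pickle.load(open(f+".pkl","rb")); print(tray(c))
print("cap",onz(c,490,146,.165),"base near",onz(c,458,170,.0),env.state()["joints"])
E
```

```text
(array([[389.2183, 234.629 ],
       [527.7546, 228.7338],
       [531.4221, 314.9182],
       [392.8858, 320.8134]], dtype=float32), array([[ 0.4144, -0.4452],
       [ 0.6107, -0.4421],
       [ 0.3955, -0.1312],
       [ 0.5899, -0.1221]]), array([ 0.5026, -0.2872]), np.float64(3.580952516380037), np.float64(0.31765065316008306))
(array([[389.1852, 234.6326],
       [527.6437, 229.0943],
       [531.0894, 315.2365],
       [392.6309, 320.7748]], dtype=float32), array([[ 0.4137, -0.4444],
       [ 0.6098, -0.4419],
       [ 0.3956, -0.1306],
       [ 0.5899, -0.1221]]), array([ 0.5022, -0.2867]), np.float64(3.436091557513576), np.float64(0.31739666123059074))
cap [ 0.7563 -0.2975  0.165 ] base near [ 0.7508 -0.2897  0.    ] [-0.1458  0.4318  1.6133 -0.      1.0963 -0.081 ]
```

```bash
cat >> h.py <<'E'
def slot(C,yaw,y,z,x=.040):
    t=np.radians(yaw); return [C[0]+np.cos(t)*x-np.sin(t)*y,C[1]+np.sin(t)*x+np.cos(t)*y,z]
E
python3 -c "
from h import *
p=slot((.502,-.287),3.5,-.104,.200); print(p,go(p,93.5))"
```

```text
[np.float64(0.5482744400484998), np.float64(-0.3883640774544799), 0.2] (array([-418.8,   22.5,   39.4]), np.float64(-7.2))
```

Emit:
send_rows(rows=[[-20,2,0,0,40],[-35,2,0,0,40],[-42,2,0,0,40],[-42,2,0,0,40],[-42,2,0,0,40]])

```text
time_s: 12.95
ee_pos: [0.55, -0.1512, 0.2371]
orientation: [-0.002, 0.729, 0.684, -0.001]
wrist_force: [0.4, 0.3, -1.6]
opening: 0.521
gripper_force: 29.9
```

Emit:
send_rows(rows=[[-42,2,0,0,40],[-42,2,0,0,40],[-42,2,0,0,40],[-42,2,0,0,40],[-40,2,0,0,40]])

```text
time_s: 13.45
ee_pos: [0.5465, -0.3597, 0.2365]
orientation: [-0.002, 0.73, 0.684, -0.0]
wrist_force: [0.4, -0.8, -1.0]
opening: 0.511
gripper_force: 29.9
```

Emit:
send_rows(rows=[[-30,2.5,0,-3.5,40],[0,0,20,-3.7,40],[0,0,20,0,40],[0,0,0,0,40],[0,0,0,0,40]])

```text
time_s: 13.95
ee_pos: [0.5476, -0.3878, 0.1974]
orientation: [-0.002, 0.685, 0.728, 0.0]
wrist_force: [0.2, -0.6, -0.3]
opening: 0.514
gripper_force: 29.9
```

```bash
python3 - <<'E'
from h import *
print(tool()[:2],env.state()["opening"]*87,env.state()["gripper_force"])
c=shot("wrist"); cv2.imwrite('pics/w6.png',np.clip(c['img']*1.4,0,255).astype(np.uint8)[:,:,::-1])
c=shot("top"); cv2.imwrite('pics/t2.png',np.clip(c['img']*1.5,0,255).astype(np.uint8)[:,:,::-1])
im=np.hstack([cv2.resize(cv2.imread('pics/'+n),(400,300)) for n in('w6.png','t2.png')]); cv2.imwrite('pics/b2.png',im)
p=slot((.502,-.287),3.5,-.104,.055); print(p,go(p,93.5))
E
```

```text
(array([ 0.54758379, -0.38781279,  0.19741407]), np.float64(93.48790429449485)) 44.75659057050542 29.943914115428925
[np.float64(0.5482744400484998), np.float64(-0.3883640774544799), 0.055] (array([  0.3,  -0.4, 144.7]), np.float64(0.0))
```

View pics/b2.png

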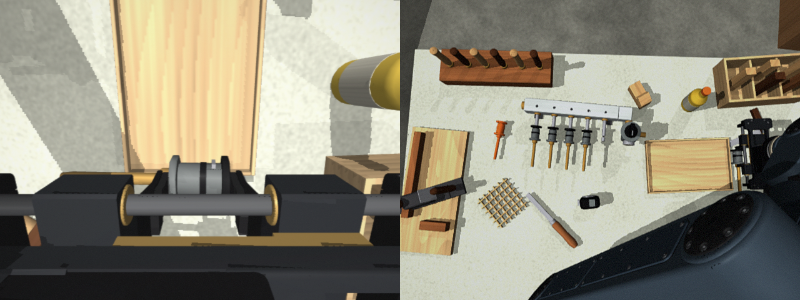

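```bash
python3 - <<'E'
from h import *
np.set_printoptions(precision=4,suppress=True)
c=shot("wrist"); print("expected low-y corners px",proj(c,[.4137,-.4444,.022]),proj(c,[.6098,-.4419,.022]),"high-y",proj(c,[.3956,-.1306,.022]))
for u,v in((208,275),(400,285)): print(u,v,onz(c,u,v,.022))
print(tray(shot("top"))[1:])
E
```

```text
expected low-y corners px (np.float64(171.34941935107244), np.float64(268.6666645525686)) (np.float64(380.627424550047), np.float64(278.3120716390266)) high-y (np.float64(126.19814631086214), np.float64(-149.93468405843836))
208 275 [ 0.4477 -0.4486  0.022 ]
400 285 [ 0.6288 -0.4475  0.022 ]
(array([[ 0.4381, -0.4487],
       [ 0.6341, -0.4463],
       [ 0.42  , -0.135 ],
       [ 0.6143, -0.1267]]), array([ 0.5266, -0.2912]), np.float64(3.4226790170726518), np.float64(0.3171948839081507))
```

The tray was knocked about +24 mm in x. New centre (0.527, -0.291). Adjusting.

```bash
python3 -c "
from h import *
p=slot((.5264,-.291),3.4,-.104,.052); print(p,go(p,93.4))"
```

```text
[np.float64(0.5724974559688506), np.float64(-0.39244468716103315), 0.052] (array([ -5. ,  23.1, 148.6]), np.float64(0.1))
```

Emit:
send_rows(rows=[[-5,23,0,0,40],[0,0,40,0,40],[0,0,40,0,40],[0,0,35,0,40],[0,0,20,0,40]])

```text
time_s: 14.65
ee_pos: [0.5708, -0.3909, 0.0622]
orientation: [-0.002, 0.685, 0.728, -0.0]
wrist_force: [0.1, 0.4, -0.7]
opening: 0.514
gripper_force: 29.9
```

Emit:
send_rows(rows=[[0,0,9,0,40],[0,0,2,0,40],[0,0,1,0,40],[0,0,0,0,40],[0,0,0,0,40]])

```text
time_s: 15.15
ee_pos: [0.5723, -0.3929, 0.0542]
orientation: [0.001, 0.685, 0.728, -0.0]
wrist_force: [0.1, -0.4, 0.4]
opening: 0.518
gripper_force: 29.9
```

```bash
python3 -c "
from h import *
p=slot((.5264,-.291),3.4,-.104,.050); print(tool()[:2],go(p,93.4),env.state()['wrist_force'])"
```

```text
(array([ 0.57234997, -0.39285454,  0.0542242 ]), np.float64(93.49460565000385)) (array([0.4, 0.2, 4.2]), np.float64(0.1)) [ 0.07946593 -0.39993497  0.4099871 ]
```

Emit:
send_rows(rows=[[0,0,1.5,0,40],[0,0,1.5,0,40],[0,0,0,0,40]])

```text
time_s: 15.45
ee_pos: [0.572, -0.3926, 0.0509]
orientation: [0.001, 0.685, 0.728, -0.0]
wrist_force: [0.1, 0.5, 4.2]
opening: 0.518
gripper_force: 29.9
```

Emit:
send_rows(rows=[[0,0,0,0,64],[0,0,0,0,64],[0,0,0,0,64],[0,0,0,0,64],[0,0,-10,0,64]])

```text
time_s: 15.95
ee_pos: [0.5703, -0.3911, 0.0579]
orientation: [-0.002, 0.685, 0.728, -0.0]
wrist_force: [0.1, 0.6, -0.4]
opening: 0.727
gripper_force: 0.0
```

Emit:
send_rows(rows=[[0,0,-40,0,70],[0,0,-50,0,70],[0,0,-50,0,70],[0,0,-40,0,70],[0,0,0,0,70]])

```text
time_s: 16.45
ee_pos: [0.5747, -0.3949, 0.2486]
orientation: [0.008, 0.685, 0.728, -0.0]
wrist_force: [0.6, -0.7, -0.5]
opening: 0.804
gripper_force: 0.0
```

```bash
python3 - <<'E'
from h import *
np.set_printoptions(precision=4,suppress=True)
print(tool()[:2],go(grasp(1,.20),86.2))
c=shot("wrist"); cv2.imwrite('pics/w7.png',np.clip(c['img']*1.4,0,255).astype(np.uint8)[:,:,::-1])
c=shot("top"); cv2.imwrite('pics/t3.png',np.clip(c['img']*1.5,0,255).astype(np.uint8)[:,:,::-1]); print(tray(c)[2:])
im=np.hstack([cv2.resize(cv2.imread('pics/'+n),(400,300)) for n in('w7.png','t3.png')]); cv2.imwrite('pics/b3.png',im)
E
```

```text
(array([ 0.5747, -0.3949,  0.2486]), np.float64(93.50068692735822)) (array([477.2,  62.2,  43.7]), np.float64(7.3))
(array([ 0.5265, -0.2911]), np.float64(3.422504280090654), np.float64(0.3171001040523055))
```

View pics/b3.png

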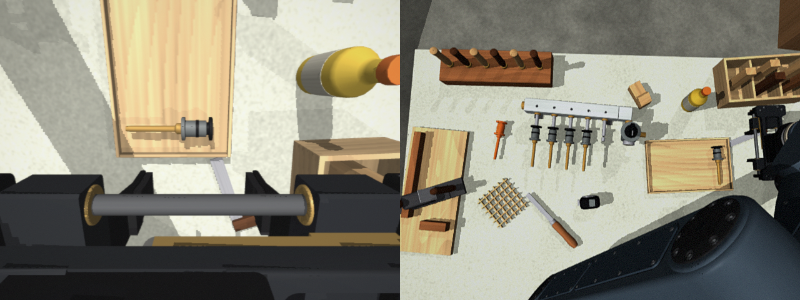

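Lance 0 lies flat in the tray at (170,130) left half, mouth to +x. Next, lance 1.

Emit:
send_rows(rows=[[25,3,0,0,70],[40,5.5,0,0,70],[46,6,0,0,70],[46,6,0,0,70],[46,6,0,0,70]])

```text
time_s: 17.05
ee_pos: [0.5841, -0.1857, 0.2373]
orientation: [-0.002, 0.686, 0.728, -0.001]
wrist_force: [0.5, 0.7, -0.9]
opening: 0.801
gripper_force: 0.0
```

Emit:
send_rows(rows=[[46,6,0,0,70],[46,6,0,0,70],[46,6,0,0,70],[46,6,0,0,70],[46,6,0,0,70]])

```text
time_s: 17.55
ee_pos: [0.6, 0.0454, 0.2375]
orientation: [-0.002, 0.685, 0.728, -0.001]
wrist_force: [0.5, -0.3, 0.1]
opening: 0.805
gripper_force: 0.0
```

Emit:
send_rows(rows=[[44,5.5,0,0,70],[0,0,20,3.6,70],[0,0,22,3.7,70],[0,0,0,0,70],[0,0,0,0,70]])

```text
time_s: 18.05
ee_pos: [0.6033, 0.0877, 0.1961]
orientation: [-0.001, 0.73, 0.684, -0.001]
wrist_force: [0.2, 0.1, -0.0]
opening: 0.803
gripper_force: 0.0
```

Emit:
send_rows(rows=[[0,0,0,0,70],[0,0,0,0,70]])

```text
time_s: 18.25
ee_pos: [0.605, 0.0873, 0.1985]
orientation: [0.001, 0.73, 0.683, 0.001]
wrist_force: [0.1, -0.4, 0.6]
opening: 0.806
gripper_force: 0.0
```

```bash
python3 - <<'E'
from h import *
import pickle
np.set_printoptions(precision=4,suppress=True)
print(tool()[:2],go(grasp(1,.111),86.2))
c=shot("wrist"); pickle.dump(c,open("w8.pkl","wb"))
print("tips expect",[(O+Rm@[-.2075,-.116+.058*i]).round(4) for i in(1,2,3)])
from m import pipes
for o in pipes(c,(60,20,278,275)): print(o)
E
```

```text
(array([0.605 , 0.0873, 0.1985]), np.float64(86.18033408294757)) (array([-2.4,  3.2, 87.5]), np.float64(-0.0))
tips expect [array([0.4954, 0.0922]), array([0.4993, 0.1501]), array([0.5031, 0.2079])]
(array([0.4959, 0.093 ]), array([0.5747, 0.0871]), np.float64(-4.263598666747196))
(array([0.4995, 0.1501]), array([0.5801, 0.1445]), np.float64(-3.9918632759740924))
(array([0.5026, 0.2073]), array([0.5856, 0.2023]), np.float64(-3.4571069088042004))
```

Emit:
send_rows(rows=[[-2.4,3,20,0,70],[0,0,25,0,70],[0,0,25,0,70],[0,0,17,0,70],[0,0,0,0,70]])

```text
time_s: 18.8
ee_pos: [0.607, 0.0848, 0.1096]
orientation: [-0.0, 0.73, 0.683, -0.0]
wrist_force: [-0.5, 0.6, -0.5]
opening: 0.806
gripper_force: 0.0
```

Emit:
send_rows(rows=[[0,0,0,0,70],[0,0,0,0,70]])

```text
time_s: 19.0
ee_pos: [0.6079, 0.085, 0.1118]
orientation: [0.001, 0.73, 0.683, 0.001]
wrist_force: [-0.5, -0.2, 0.4]
opening: 0.807
gripper_force: 0.0
```

```bash
python3 -c "
from h import *
print(tool()[:2],go(grasp(1,.111),86.2),env.state()['wrist_force'])"
```

```text
(array([0.60789331, 0.08502644, 0.11178229]), np.float64(86.1879909326005)) (array([-0.3,  0.3,  0.8]), np.float64(-0.0)) [-0.50221114 -0.19392539  0.40671137]
```

Aligned. Close, draw off and lift.

Emit:
send_rows(rows=[[0,0,0.5,0,56],[0,0,0,0,40],[0,0,0,0,40],[0,0,0,0,40],[0,0,0,0,40]])

```text
time_s: 19.5
ee_pos: [0.6077, 0.0851, 0.1106]
orientation: [0.0, 0.73, 0.683, 0.0]
wrist_force: [0.1, -0.2, 1.7]
opening: 0.518
gripper_force: 30.0
```

Emit:
send_rows(rows=[[0,0,0,0,40],[0,0,0,0,40],[0,0,0,0,40]])

```text
time_s: 19.8
ee_pos: [0.6077, 0.0851, 0.1105]
orientation: [0.0, 0.73, 0.683, 0.0]
wrist_force: [1.2, -0.7, 3.1]
opening: 0.515
gripper_force: 30.0
```

Emit:
send_rows(rows=[[0,-3,0,0,40],[0,-5,0,0,40],[0,-6,0,0,40],[0,-6,0,0,40],[0,-6,0,0,40]])

```text
time_s: 20.3
ee_pos: [0.5793, 0.087, 0.1094]
orientation: [-0.001, 0.73, 0.683, -0.001]
wrist_force: [-1.3, -1.0, -1.1]
opening: 0.514
gripper_force: 29.9
```

Emit:
send_rows(rows=[[0,-8,0,0,40],[0,-8,0,0,40],[0,-8,0,0,40],[0,0,0,0,40],[0,0,0,0,40]])

```text
time_s: 20.8
ee_pos: [0.5573, 0.0885, 0.1101]
orientation: [0.0, 0.73, 0.683, 0.0]
wrist_force: [0.1, -1.1, -2.0]
opening: 0.514
gripper_force: 29.9
```

Emit:
send_rows(rows=[[0,0,-30,0,40],[0,0,-40,0,40],[0,0,-40,0,40],[0,0,-20,0,40],[0,0,0,0,40]])

```text
time_s: 21.3
ee_pos: [0.5602, 0.0884, 0.2438]
orientation: [0.003, 0.73, 0.683, 0.003]
wrist_force: [0.8, -0.7, -1.0]
opening: 0.518
gripper_force: 29.9
```

```bash
python3 - <<'E'
from h import *
np.set_printoptions(precision=4,suppress=True)
t=tray(shot("top")); print(t[2:]); p=slot(t[2],t[3],-.052,.20); print(tool()[:2],p,go(p,90+t[3]),env.state()["gripper_force"],env.state()["opening"])
E
```

```text
(array([ 0.5267, -0.2911]), np.float64(3.444764887839439), np.float64(0.3172457026893099))
(array([0.5585, 0.0884, 0.2414]), np.float64(86.1917705550403)) [np.float64(0.5697284319643716), np.float64(-0.3406332071453672), 0.2] (array([-427.3,   39.5,   41.5]), np.float64(-7.3)) 29.92959201335907 0.515722561465778
```

Emit:
send_rows(rows=[[-22,2,0,0,40],[-35,3,0,0,40],[-42,4,0,0,40],[-42,4,0,0,40],[-42,4,0,0,40]])

```text
time_s: 21.85
ee_pos: [0.5609, -0.0964, 0.2376]
orientation: [-0.002, 0.73, 0.683, -0.001]
wrist_force: [1.6, -0.2, -1.0]
opening: 0.518
gripper_force: 29.9
```

Emit:
send_rows(rows=[[-42,4,0,0,40],[-42,4,0,0,40],[-42,4,0,0,40],[-42,4,0,0,40],[-40,4,0,0,40]])

```text
time_s: 22.35
ee_pos: [0.5671, -0.3055, 0.2371]
orientation: [-0.002, 0.73, 0.683, -0.0]
wrist_force: [0.0, 0.5, -0.7]
opening: 0.513
gripper_force: 29.9
```

Emit:
send_rows(rows=[[-36,2.5,0,-3.6,40],[0,0,20,-3.7,40],[0,0,20,0,40],[0,0,0,0,40],[0,0,0,0,40]])

```text
time_s: 22.85
ee_pos: [0.5676, -0.3395, 0.1979]
orientation: [-0.002, 0.685, 0.728, -0.0]
wrist_force: [-0.1, -0.2, -0.7]
opening: 0.517
gripper_force: 29.9
```

```bash
python3 - <<'E'
from h import *
np.set_printoptions(precision=4,suppress=True)
t=tray(shot("top")); print(t[2:]); p=slot((.5267,-.2911),3.4,-.052,.050); print(tool()[:2],p,go(p,93.4),env.state()["gripper_force"],env.state()["opening"])
E
```

```text
(array([ 0.5269, -0.2905]), np.float64(3.5620153202332867), np.float64(0.3155969929821273))
(array([ 0.5684, -0.3399,  0.1993]), np.float64(93.50427515009119)) [np.float64(0.5697135245429006), np.float64(-0.34063621610899736), 0.05] (array([ -0.9,   1.4, 149.3]), np.float64(0.1)) 29.93009626865387 0.5135616793018175
```

Emit:
send_rows(rows=[[-1,1.5,30,0,40],[0,0,40,0,40],[0,0,40,0,40],[0,0,25,0,40],[0,0,8,0,40]])

```text
time_s: 23.4
ee_pos: [0.569, -0.3398, 0.0547]
orientation: [-0.002, 0.685, 0.729, -0.0]
wrist_force: [-0.5, 0.3, 0.1]
opening: 0.52
gripper_force: 29.9
```

Emit:
send_rows(rows=[[0,0,2,0,40],[0,0,2,0,40],[0,0,2,0,40],[0,0,0,0,40],[0,0,0,0,40]])

```text
time_s: 23.9
ee_pos: [0.5704, -0.3415, 0.0521]
orientation: [0.001, 0.685, 0.728, 0.0]
wrist_force: [-0.0, 0.1, -0.5]
opening: 0.517
gripper_force: 29.9
```

Emit:
send_rows(rows=[[0,0,1.2,0,40],[0,0,0,0,40],[0,0,0,0,40]])

```text
time_s: 24.2
ee_pos: [0.5705, -0.3416, 0.051]
orientation: [0.001, 0.685, 0.728, -0.0]
wrist_force: [-0.3, 0.0, 4.8]
opening: 0.512
gripper_force: 29.9
```

Contact. Release, rise, go to lance 2.

Emit:
send_rows(rows=[[0,0,0,0,64],[0,0,0,0,64],[0,0,0,0,64],[0,0,0,0,64],[0,0,-10,0,64]])

```text
time_s: 24.7
ee_pos: [0.5686, -0.3402, 0.0583]
orientation: [-0.002, 0.685, 0.728, -0.0]
wrist_force: [-0.8, -0.6, 0.2]
opening: 0.729
gripper_force: 0.0
```

Emit:
send_rows(rows=[[0,0,-40,0,70],[0,0,-50,0,70],[0,0,-50,0,70],[0,0,-40,0,70],[0,0,0,0,70]])

```text
time_s: 25.2
ee_pos: [0.5731, -0.3437, 0.2484]
orientation: [0.008, 0.685, 0.728, 0.0]
wrist_force: [0.3, -0.5, 0.5]
opening: 0.8
gripper_force: 0.0
```

Emit:
send_rows(rows=[[0,0,0,0,70],[0,0,0,0,70]])

```text
time_s: 25.4
ee_pos: [0.569, -0.3403, 0.2385]
orientation: [-0.002, 0.685, 0.728, -0.0]
wrist_force: [-0.1, -0.4, -0.7]
opening: 0.806
gripper_force: 0.0
```

```bash
python3 - <<'E'
from h import *
np.set_printoptions(precision=4,suppress=True)
print(tool()[:2],go(grasp(2,.20),86.2))
E
```

```text
(array([ 0.569 , -0.3403,  0.2385]), np.float64(93.49136485236393)) (array([479.3,  72.5,  39.4]), np.float64(7.3))
```

Emit:
send_rows(rows=[[25,4,0,0,70],[40,6,0,0,70],[46,7,0,0,70],[46,7,0,0,70],[46,7,0,0,70]])

```text
time_s: 25.9
ee_pos: [0.5871, -0.1346, 0.2373]
orientation: [-0.002, 0.686, 0.728, -0.001]
wrist_force: [0.4, -0.5, 0.9]
opening: 0.805
gripper_force: 0.0
```

Emit:
send_rows(rows=[[46,7,0,0,70],[46,7,0,0,70],[46,7,0,0,70],[46,7,0,0,70],[46,7,0,0,70]])

```text
time_s: 26.4
ee_pos: [0.608, 0.0969, 0.2374]
orientation: [-0.002, 0.685, 0.728, -0.002]
wrist_force: [-0.7, 0.2, 0.2]
opening: 0.803
gripper_force: 0.0
```

Emit:
send_rows(rows=[[46,6.5,0,0,70],[0,0,20,3.6,70],[0,0,20,3.7,70],[0,0,0,0,70],[0,0,0,0,70]])

```text
time_s: 26.9
ee_pos: [0.6121, 0.1412, 0.1981]
orientation: [-0.001, 0.73, 0.684, -0.002]
wrist_force: [-0.4, -0.0, 0.3]
opening: 0.802
gripper_force: 0.0
```

Emit:
send_rows(rows=[[0,0,0,0,70],[0,0,0,0,70]])

```text
time_s: 27.1
ee_pos: [0.6138, 0.141, 0.2007]
orientation: [0.0, 0.73, 0.683, 0.001]
wrist_force: [0.4, -0.0, 0.1]
opening: 0.804
gripper_force: 0.0
```

```bash
python3 - <<'E'
from h import *
from m import pipes
import pickle
np.set_printoptions(precision=4,suppress=True)
print(tool()[:2],go(grasp(2,.111),86.2))
c=shot("wrist"); pickle.dump(c,open("w9.pkl","wb"))
print("tips expect",[(O+Rm@[-.2075,-.116+.058*i]).round(4) for i in(2,3,4)])
for o in pipes(c,(60,20,278,275)): print(o)
E
```

```text
(array([0.6138, 0.141 , 0.2007]), np.float64(86.1779395801564)) (array([ 1.5, -2. , 89.7]), np.float64(-0.0))
tips expect [array([0.4993, 0.1501]), array([0.5031, 0.2079]), array([0.5069, 0.2658])]
(array([0.5   , 0.1508]), array([0.5835, 0.1446]), np.float64(-4.233884716188937))
(array([0.5032, 0.208 ]), array([0.589 , 0.2021]), np.float64(-3.948963617977442))
(array([0.5065, 0.265 ]), array([0.5945, 0.2601]), np.float64(-3.2303019097917036))
```

Emit:
send_rows(rows=[[1.5,-2,20,0,70],[0,0,25,0,70],[0,0,25,0,70],[0,0,19.5,0,70],[0,0,0,0,70]])

```text
time_s: 27.65
ee_pos: [0.6112, 0.1427, 0.1094]
orientation: [-0.0, 0.73, 0.683, -0.0]
wrist_force: [0.0, 0.6, 0.8]
opening: 0.806
gripper_force: 0.0
```

Emit:
send_rows(rows=[[0,0,0,0,70],[0,0,0,0,70]])

```text
time_s: 27.85
ee_pos: [0.6118, 0.1429, 0.1113]
orientation: [0.0, 0.73, 0.683, 0.001]
wrist_force: [0.4, 0.1, 0.4]
opening: 0.804
gripper_force: 0.0
```

```bash
python3 -c "
from h import *
print(tool()[:2],go(grasp(2,.111),86.2),env.state()['wrist_force'])"
```

```text
(array([0.61179507, 0.14289446, 0.11133843]), np.float64(86.18263949379914)) (array([-0.3,  0.2,  0.3]), np.float64(-0.0)) [0.35331525 0.1303813  0.36477688]
```

Emit:
send_rows(rows=[[0,0,0.5,0,56],[0,0,0,0,40],[0,0,0,0,40],[0,0,0,0,40],[0,0,0,0,40]])

```text
time_s: 28.35
ee_pos: [0.6117, 0.143, 0.1103]
orientation: [0.0, 0.73, 0.683, 0.0]
wrist_force: [1.0, -0.4, 2.1]
opening: 0.518
gripper_force: 30.0
```

Emit:
send_rows(rows=[[0,0,0,0,40],[0,0,0,0,40],[0,0,0,0,40]])

```text
time_s: 28.65
ee_pos: [0.6117, 0.143, 0.1103]
orientation: [0.0, 0.73, 0.683, 0.0]
wrist_force: [0.4, -0.7, 3.3]
opening: 0.518
gripper_force: 30.1
```

Emit:
send_rows(rows=[[0,-3,0,0,40],[0,-5,0,0,40],[0,-6,0,0,40],[0,-6,0,0,40],[0,-6,0,0,40]])

```text
time_s: 29.15
ee_pos: [0.5833, 0.1448, 0.1092]
orientation: [-0.001, 0.73, 0.683, -0.001]
wrist_force: [-0.2, 0.3, -0.7]
opening: 0.516
gripper_force: 30.0
```

Emit:
send_rows(rows=[[0,-8,0,0,40],[0,-8,0,0,40],[0,-8,0,0,40],[0,0,0,0,40],[0,0,0,0,40]])

```text
time_s: 29.65
ee_pos: [0.5613, 0.1464, 0.1099]
orientation: [0.0, 0.73, 0.683, 0.0]
wrist_force: [0.7, 0.3, -0.6]
opening: 0.514
gripper_force: 30.0
```

Emit:
send_rows(rows=[[0,0,-30,0,40],[0,0,-40,0,40],[0,0,-40,0,40],[0,0,-20,0,40],[0,0,0,0,40]])

```text
time_s: 30.15
ee_pos: [0.5642, 0.1465, 0.2437]
orientation: [0.003, 0.73, 0.683, 0.004]
wrist_force: [0.6, 0.9, -0.5]
opening: 0.514
gripper_force: 30.0
```

```bash
python3 - <<'E'
from h import *
np.set_printoptions(precision=4,suppress=True)
t=tray(shot("top")); print(t[2:]); p=slot((.5267,-.2911),3.4,0,.20); print(tool()[:2],p,go(p,93.4),env.state()["gripper_force"],env.state()["opening"])
E
```

```text
(array([ 0.5267, -0.2909]), np.float64(3.422795911095461), np.float64(0.3152587494356278))
(array([0.5626, 0.1464, 0.2413]), np.float64(86.18586525787433)) [np.float64(0.5666295931169506), np.float64(-0.2887277450569616), 0.2] (array([-433.9,   32.8,   41.2]), np.float64(-7.2)) 29.998241863613657 0.5173803229672469
```

Emit:
send_rows(rows=[[-24,2,0,0,40],[-35,3,0,0,40],[-42,3,0,0,40],[-42,3,0,0,40],[-42,3,0,0,40]])

```text
time_s: 30.7
ee_pos: [0.5617, -0.0404, 0.2374]
orientation: [-0.002, 0.73, 0.683, -0.001]
wrist_force: [0.6, 0.6, -1.0]
opening: 0.513
gripper_force: 30.0
```

Emit:
send_rows(rows=[[-42,3,0,0,40],[-42,3,0,0,40],[-42,3,0,0,40],[-42,3,0,0,40],[-42,3,0,0,40]])

```text
time_s: 31.2
ee_pos: [0.5628, -0.2509, 0.2371]
orientation: [-0.002, 0.73, 0.683, -0.0]
wrist_force: [0.4, 0.6, -0.8]
opening: 0.514
gripper_force: 30.0
```

Emit:
send_rows(rows=[[-39,3,0,-3.6,40],[0,0,20,-3.6,40],[0,0,20,0,40],[0,0,0,0,40],[0,0,0,0,40]])

```text
time_s: 31.7
ee_pos: [0.5636, -0.2882, 0.1979]
orientation: [-0.002, 0.686, 0.728, -0.0]
wrist_force: [0.1, 0.3, -0.6]
opening: 0.515
gripper_force: 30.0
```

```bash
python3 - <<'E'
from h import *
np.set_printoptions(precision=4,suppress=True)
t=tray(shot("top")); print(t[1:]); p=slot((.5267,-.2911),3.4,0,.050); print(tool()[:2],p,go(p,93.4),env.state()["gripper_force"],env.state()["opening"])
E
```

```text
(array([[ 0.4357, -0.3982],
       [ 0.6315, -0.3944],
       [ 0.4199, -0.1354],
       [ 0.6143, -0.1266]]), array([ 0.5254, -0.2656]), np.float64(3.562031949628309), np.float64(0.2657734057565381))
(array([ 0.5644, -0.2886,  0.1992]), np.float64(93.40431767886406)) [np.float64(0.5666295931169506), np.float64(-0.2887277450569616), 0.05] (array([ -0.4,   2.3, 149.2]), np.float64(0.0)) 29.99926013071672 0.5162732352002917
```

Emit:
send_rows(rows=[[0,2,30,0,40],[0,0,40,0,40],[0,0,40,0,40],[0,0,25,0,40],[0,0,8,0,40]])

```text
time_s: 32.25
ee_pos: [0.5656, -0.2875, 0.0547]
orientation: [-0.002, 0.686, 0.728, -0.0]
wrist_force: [-1.4, -0.3, -0.6]
opening: 0.518
gripper_force: 30.0
```

Emit:
send_rows(rows=[[0,0,2,0,40],[0,0,2,0,40],[0,0,2,0,40],[0,0,1,0,40],[0,0,0,0,40]])

```text
time_s: 32.75
ee_pos: [0.5671, -0.2892, 0.0509]
orientation: [0.001, 0.686, 0.728, 0.0]
wrist_force: [0.9, 0.2, 1.1]
opening: 0.515
gripper_force: 30.0
```

Emit:
send_rows(rows=[[0,0,0,0,40]])

```text
time_s: 32.85
ee_pos: [0.5671, -0.2892, 0.0509]
orientation: [0.001, 0.686, 0.728, 0.0]
wrist_force: [0.5, 0.3, 2.2]
opening: 0.513
gripper_force: 30.0
```

Emit:
send_rows(rows=[[0,0,0,0,64],[0,0,0,0,64],[0,0,0,0,64],[0,0,0,0,64],[0,0,-10,0,64]])

```text
time_s: 33.35
ee_pos: [0.5651, -0.2878, 0.0586]
orientation: [-0.002, 0.686, 0.728, -0.0]
wrist_force: [0.7, -0.0, 0.6]
opening: 0.729
gripper_force: 0.0
```

Emit:
send_rows(rows=[[0,0,-40,0,70],[0,0,-50,0,70],[0,0,-50,0,70],[0,0,-40,0,70],[0,0,0,0,70]])

```text
time_s: 33.85
ee_pos: [0.5697, -0.291, 0.248]
orientation: [0.007, 0.686, 0.728, 0.001]
wrist_force: [0.4, -0.3, 1.1]
opening: 0.802
gripper_force: 0.0
```

Emit:
send_rows(rows=[[0,0,0,0,70],[0,0,0,0,70]])

```text
time_s: 34.05
ee_pos: [0.5654, -0.2879, 0.2386]
orientation: [-0.002, 0.686, 0.728, -0.0]
wrist_force: [0.3, -0.0, -0.9]
opening: 0.803
gripper_force: 0.0
```

```bash
python3 - <<'E'
from h import *
np.set_printoptions(precision=4,suppress=True)
print(tool()[:2],go(grasp(3,.20),86.2))
c=shot("wrist"); cv2.imwrite('pics/w10.png',np.clip(c['img']*1.4,0,255).astype(np.uint8)[:,:,::-1])
c=shot("top"); cv2.imwrite('pics/t10.png',np.clip(c['img']*1.5,0,255).astype(np.uint8)[:,:,::-1])
im=np.hstack([cv2.resize(cv2.imread('pics/'+n),(400,300)) for n in('w10.png','t10.png')]); cv2.imwrite('pics/b4.png',im)
E
```

```text
(array([ 0.5654, -0.2879,  0.2386]), np.float64(93.38951485601591)) (array([484.5,  79.4,  39.4]), np.float64(7.2))
```

View pics/b4.png

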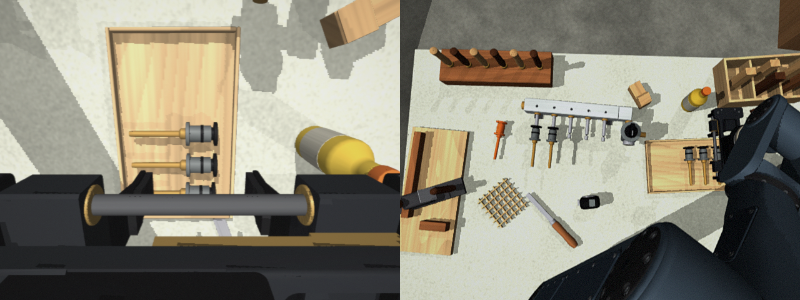

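Three lances lie parallel in the tray (left half, (175,133), (175,163), (200,190)). Tubes 0–2 are bare and lances 3–4 remain. On to lance 3.

Emit:
send_rows(rows=[[25,4,0,0,70],[42,7,0,0,70],[46,7.5,0,0,70],[46,7.5,0,0,70],[46,7.5,0,0,70]])

```text
time_s: 34.65
ee_pos: [0.587, -0.0803, 0.2381]
orientation: [-0.002, 0.686, 0.727, -0.001]
wrist_force: [0.7, -0.4, 0.1]
opening: 0.804
gripper_force: 0.0
```

Emit:
send_rows(rows=[[46,7.5,0,0,70],[46,7.5,0,0,70],[46,7.5,0,0,70],[46,7.5,0,0,70],[46,7.5,0,0,70]])

```text
time_s: 35.15
ee_pos: [0.6108, 0.1516, 0.238]
orientation: [-0.001, 0.686, 0.728, -0.001]
wrist_force: [1.2, -0.6, -0.4]
opening: 0.8
gripper_force: 0.0
```

Emit:
send_rows(rows=[[49,8,0,0,70],[0,0,20,3.6,70],[0,0,20,3.6,70],[0,0,0,0,70],[0,0,0,0,70]])

```text
time_s: 35.65
ee_pos: [0.616, 0.1989, 0.1984]
orientation: [-0.001, 0.73, 0.684, -0.001]
wrist_force: [0.2, 0.3, 1.0]
opening: 0.805
gripper_force: 0.0
```

Emit:
send_rows(rows=[[0,0,0,0,70],[0,0,0,0,70]])

```text
time_s: 35.85
ee_pos: [0.6175, 0.1987, 0.2009]
orientation: [0.001, 0.73, 0.683, 0.001]
wrist_force: [-0.9, -0.7, 0.0]
opening: 0.806
gripper_force: 0.0
```

```bash
python3 - <<'E'
from h import *
from m import pipes
np.set_printoptions(precision=4,suppress=True)
print(tool()[:2],go(grasp(3,.111),86.2))
c=shot("wrist")
print("tips expect",[(O+Rm@[-.2075,-.116+.058*i]).round(4) for i in(3,4)])
for o in pipes(c,(60,20,278,275)): print(o)
E
```

```text
(array([0.6175, 0.1987, 0.2009]), np.float64(86.17499027708539)) (array([ 1.6, -1.9, 89.9]), np.float64(-0.0))
tips expect [array([0.5031, 0.2079]), array([0.5069, 0.2658])]
(array([0.5036, 0.2087]), array([0.5872, 0.2024]), np.float64(-4.341860932180902))
(array([0.5068, 0.2658]), array([0.5927, 0.26  ]), np.float64(-3.8168122611697752))
```

Emit:
send_rows(rows=[[1.5,-2,20,0,70],[0,0,25,0,70],[0,0,25,0,70],[0,0,20,0,70],[0,0,0,0,70]])

```text
time_s: 36.4
ee_pos: [0.615, 0.2005, 0.1092]
orientation: [-0.0, 0.73, 0.683, -0.0]
wrist_force: [0.2, -0.6, -0.1]
opening: 0.803
gripper_force: 0.0
```

Emit:
send_rows(rows=[[0,0,0,0,70],[0,0,0,0,70]])

```text
time_s: 36.6
ee_pos: [0.6153, 0.2006, 0.1107]
orientation: [0.0, 0.73, 0.683, 0.001]
wrist_force: [-0.6, -0.5, -0.4]
opening: 0.803
gripper_force: 0.0
```

Emit:
send_rows(rows=[[0,0,0,0,56],[0,0,0,0,40],[0,0,0,0,40],[0,0,0,0,40],[0,0,0,0,40]])

```text
time_s: 37.1
ee_pos: [0.6154, 0.2008, 0.1103]
orientation: [0.0, 0.73, 0.683, 0.001]
wrist_force: [0.8, 0.5, 1.1]
opening: 0.518
gripper_force: 30.1
```

Emit:
send_rows(rows=[[0,0,0,0,40],[0,0,0,0,40],[0,0,0,0,40]])

```text
time_s: 37.4
ee_pos: [0.6154, 0.2008, 0.1103]
orientation: [0.0, 0.73, 0.683, 0.001]
wrist_force: [2.0, -0.4, 3.5]
opening: 0.514
gripper_force: 30.1
```

Emit:
send_rows(rows=[[0,-3,0,0,40],[0,-5,0,0,40],[0,-6,0,0,40],[0,-6,0,0,40],[0,-6,0,0,40]])

```text
time_s: 37.9
ee_pos: [0.5868, 0.2025, 0.1091]
orientation: [-0.001, 0.73, 0.683, -0.001]
wrist_force: [-0.5, -0.0, -0.1]
opening: 0.514
gripper_force: 30.0
```

Emit:
send_rows(rows=[[0,-8,0,0,40],[0,-8,0,0,40],[0,-8,0,0,40],[0,0,0,0,40],[0,0,0,0,40]])

```text
time_s: 38.4
ee_pos: [0.5649, 0.2042, 0.11]
orientation: [0.0, 0.73, 0.683, 0.0]
wrist_force: [-0.3, 0.2, -1.0]
opening: 0.517
gripper_force: 30.0
```

Emit:
send_rows(rows=[[0,0,-30,0,40],[0,0,-40,0,40],[0,0,-40,0,40],[0,0,-20,0,40],[0,0,0,0,40]])

```text
time_s: 38.9
ee_pos: [0.5677, 0.2045, 0.2438]
orientation: [0.003, 0.73, 0.683, 0.004]
wrist_force: [0.6, 0.9, 0.4]
opening: 0.515
gripper_force: 30.0
```

```bash
python3 - <<'E'
from h import *
np.set_printoptions(precision=4,suppress=True)
t=tray(shot("top")); print(t[2:]); p=slot((.5267,-.2911),3.4,.052,.20); print(tool()[:2],p,go(p,93.4),env.state()["gripper_force"],env.state()["opening"])
E
```

```text
(array([ 0.5267, -0.2905]), np.float64(3.4228320705862014), np.float64(0.3159297802067352))
(array([0.5661, 0.2042, 0.2413]), np.float64(86.18452468877156)) [np.float64(0.5635456616910006), np.float64(-0.23681927400492578), 0.2] (array([-440.2,   26.6,   41. ]), np.float64(-7.2)) 30.043720074500015 0.513707706438096
```

Emit:
send_rows(rows=[[-24,2,0,0,40],[-35,2.5,0,0,40],[-42,2.5,0,0,40],[-42,2.5,0,0,40],[-42,2.5,0,0,40]])

```text
time_s: 39.45
ee_pos: [0.5632, 0.0174, 0.2374]
orientation: [-0.002, 0.73, 0.683, -0.001]
wrist_force: [1.3, 1.0, -0.9]
opening: 0.515
gripper_force: 30.0
```

Emit:
send_rows(rows=[[-42,2.5,0,0,40],[-42,2.5,0,0,40],[-42,2.5,0,0,40],[-42,2.5,0,0,40],[-42,2.5,0,0,40]])

```text
time_s: 39.95
ee_pos: [0.5618, -0.193, 0.2372]
orientation: [-0.002, 0.73, 0.683, -0.001]
wrist_force: [0.8, 0.1, -1.4]
opening: 0.515
gripper_force: 30.0
```

Emit:
send_rows(rows=[[-45,3,0,-3.6,40],[0,0,20,-3.6,40],[0,0,20,0,40],[0,0,0,0,40],[0,0,0,0,40]])

```text
time_s: 40.45
ee_pos: [0.5623, -0.2362, 0.198]
orientation: [-0.002, 0.686, 0.728, -0.0]
wrist_force: [0.5, -0.3, -0.8]
opening: 0.521
gripper_force: 30.0
```

```bash
python3 - <<'E'
from h import *
np.set_printoptions(precision=4,suppress=True)
t=tray(shot("top")); print(t[1:]); p=slot((.5267,-.2911),3.4,.052,.050); print(tool()[:2],p,go(p,93.4),env.state()["gripper_force"],env.state()["opening"])
E
```

```text
(array([[ 0.4306, -0.3091],
       [ 0.6278, -0.3008],
       [ 0.418 , -0.1376],
       [ 0.6141, -0.126 ]]), array([ 0.5226, -0.2204]), np.float64(4.349802459178301), np.float64(0.17365133426934376))
(array([ 0.563 , -0.2365,  0.1992]), np.float64(93.41037363387998)) [np.float64(0.5635456616910006), np.float64(-0.23681927400492578), 0.05] (array([ -0.5,   0.6, 149.2]), np.float64(0.0)) 30.044785726095142 0.5138712438224831
```

Tray's visible corners unchanged; lower, release, rise.

Emit:
send_rows(rows=[[0,1,30,0,40],[0,0,40,0,40],[0,0,40,0,40],[0,0,25,0,40],[0,0,8,0,40]])

```text
time_s: 41.0
ee_pos: [0.5632, -0.2356, 0.0548]
orientation: [-0.002, 0.686, 0.728, -0.0]
wrist_force: [0.9, 0.1, -0.8]
opening: 0.519
gripper_force: 30.0
```

Emit:
send_rows(rows=[[0,0,2,0,40],[0,0,2,0,40],[0,0,2,0,40],[0,0,1.2,0,40],[0,0,0,0,40]])

```text
time_s: 41.5
ee_pos: [0.565, -0.2372, 0.0509]
orientation: [0.001, 0.686, 0.728, 0.0]
wrist_force: [1.2, 0.1, 2.2]
opening: 0.517
gripper_force: 30.1
```

Emit:
send_rows(rows=[[0,0,0,0,40]])

```text
time_s: 41.6
ee_pos: [0.565, -0.2372, 0.0508]
orientation: [0.001, 0.686, 0.728, 0.0]
wrist_force: [0.8, -0.4, 3.5]
opening: 0.518
gripper_force: 30.1
```

Emit:
send_rows(rows=[[0,0,0,0,64],[0,0,0,0,64],[0,0,0,0,64],[0,0,0,0,64],[0,0,-10,0,64]])

```text
time_s: 42.1
ee_pos: [0.5627, -0.2359, 0.0584]
orientation: [-0.002, 0.686, 0.728, -0.0]
wrist_force: [0.4, 0.1, -0.9]
opening: 0.733
gripper_force: 0.0
```

Emit:
send_rows(rows=[[0,0,-40,0,70],[0,0,-50,0,70],[0,0,-50,0,70],[0,0,-40,0,70],[0,0,0,0,70]])

```text
time_s: 42.6
ee_pos: [0.5674, -0.2387, 0.2473]
orientation: [0.007, 0.686, 0.728, 0.001]
wrist_force: [0.8, -0.3, 0.3]
opening: 0.804
gripper_force: 0.0
```

Emit:
send_rows(rows=[[0,0,0,0,70],[0,0,0,0,70]])

```text
time_s: 42.8
ee_pos: [0.563, -0.236, 0.2384]
orientation: [-0.002, 0.686, 0.728, -0.0]
wrist_force: [-0.9, -0.0, 0.2]
opening: 0.805
gripper_force: 0.0
```

```bash
python3 -c "
from h import *
print(tool()[:2],go(grasp(4,.20),86.2))"
```

```text
(array([ 0.56297735, -0.23603315,  0.23842213]), np.float64(93.39037670401123)) (array([490. ,  86. ,  39.1]), np.float64(7.2))
```

Emit:
send_rows(rows=[[25,4,0,0,70],[42,7,0,0,70],[46,8,0,0,70],[46,8,0,0,70],[46,8,0,0,70]])

```text
time_s: 43.3
ee_pos: [0.5856, -0.0282, 0.2373]
orientation: [-0.002, 0.686, 0.727, -0.001]
wrist_force: [0.6, -0.4, -0.1]
opening: 0.804
gripper_force: 0.0
```

Emit:
send_rows(rows=[[47,8,0,0,70],[47,8,0,0,70],[47,8,0,0,70],[47,8,0,0,70],[47,8,0,0,70]])

```text
time_s: 43.8
ee_pos: [0.6116, 0.2087, 0.237]
orientation: [-0.002, 0.686, 0.728, -0.002]
wrist_force: [1.2, -0.5, -1.0]
opening: 0.802
gripper_force: 0.0
```

Emit:
send_rows(rows=[[48,8.5,0,0,70],[2,1,20,3.6,70],[0,0,20,3.6,70],[0,0,0,0,70],[0,0,0,0,70]])

```text
time_s: 44.3
ee_pos: [0.6185, 0.257, 0.1977]
orientation: [-0.001, 0.73, 0.684, -0.002]
wrist_force: [0.5, -0.3, 0.3]
opening: 0.804
gripper_force: 0.0
```

Emit:
send_rows(rows=[[0,0,0,0,70],[0,0,0,0,70]])

```text
time_s: 44.5
ee_pos: [0.6202, 0.257, 0.2007]
orientation: [0.0, 0.73, 0.683, 0.001]
wrist_force: [-0.4, -0.0, 0.1]
opening: 0.807
gripper_force: 0.0
```

```bash
python3 - <<'E'
from h import *
from m import pipes
np.set_printoptions(precision=4,suppress=True)
print(tool()[:2],go(grasp(4,.111),86.2))
c=shot("wrist")
print("tips expect",[(O+Rm@[-.2075,-.116+.058*i]).round(4) for i in(4,)])
for o in pipes(c,(60,20,278,275)): print(o)
E
```

```text
(array([0.6202, 0.257 , 0.2007]), np.float64(86.17700710049164)) (array([ 1.2, -0.7, 89.7]), np.float64(-0.0))
tips expect [array([0.5069, 0.2658])]
(array([0.5071, 0.2666]), array([0.5899, 0.2603]), np.float64(-4.3435447379123175))
(array([0.5499, 0.3988]), array([0.6024, 0.3914]), np.float64(-7.960966679101281))
```

Emit:
send_rows(rows=[[1.2,-0.8,20,0,70],[0,0,25,0,70],[0,0,25,0,70],[0,0,19.8,0,70],[0,0,0,0,70]])

```text
time_s: 45.05
ee_pos: [0.6189, 0.2584, 0.1092]
orientation: [-0.0, 0.73, 0.683, -0.0]
wrist_force: [-0.4, 0.5, -0.1]
opening: 0.805
gripper_force: 0.0
```

Emit:
send_rows(rows=[[0,0,0,0,70],[0,0,0,0,70]])

```text
time_s: 45.25
ee_pos: [0.6192, 0.2586, 0.1108]
orientation: [0.0, 0.73, 0.683, 0.001]
wrist_force: [-0.5, -0.8, 0.4]
opening: 0.803
gripper_force: 0.0
```

Emit:
send_rows(rows=[[0,0,0,0,56],[0,0,0,0,40],[0,0,0,0,40],[0,0,0,0,40],[0,0,0,0,40]])

```text
time_s: 45.75
ee_pos: [0.6193, 0.2588, 0.1103]
orientation: [0.0, 0.73, 0.683, 0.001]
wrist_force: [1.1, 0.1, 2.1]
opening: 0.516
gripper_force: 30.1
```

Emit:
send_rows(rows=[[0,0,0,0,40],[0,0,0,0,40],[0,0,0,0,40]])

```text
time_s: 46.05
ee_pos: [0.6192, 0.2588, 0.1102]
orientation: [0.0, 0.73, 0.683, 0.0]
wrist_force: [2.1, -0.2, 2.8]
opening: 0.518
gripper_force: 30.1
```

Emit:
send_rows(rows=[[0,-3,0,0,40],[0,-5,0,0,40],[0,-6,0,0,40],[0,-6,0,0,40],[0,-6,0,0,40]])

```text
time_s: 46.55
ee_pos: [0.5908, 0.2603, 0.1091]
orientation: [-0.001, 0.73, 0.683, -0.001]
wrist_force: [0.5, -0.5, -0.6]
opening: 0.517
gripper_force: 30.1
```

Emit:
send_rows(rows=[[0,-8,0,0,40],[0,-8,0,0,40],[0,-8,0,0,40],[0,0,0,0,40],[0,0,0,0,40]])

```text
time_s: 47.05
ee_pos: [0.5688, 0.2621, 0.1099]
orientation: [0.0, 0.73, 0.683, 0.0]
wrist_force: [-1.2, -0.2, 0.1]
opening: 0.511
gripper_force: 30.1
```

Emit:
send_rows(rows=[[0,0,-30,0,40],[0,0,-40,0,40],[0,0,-40,0,40],[0,0,-20,0,40],[0,0,0,0,40]])

```text
time_s: 47.55
ee_pos: [0.5717, 0.2626, 0.244]
orientation: [0.002, 0.73, 0.683, 0.004]
wrist_force: [0.9, 0.4, -0.4]
opening: 0.518
gripper_force: 30.1
```

```bash
python3 - <<'E'
from h import *
np.set_printoptions(precision=4,suppress=True)
t=tray(shot("top")); print(t[2:]); p=slot((.5267,-.2911),3.4,.104,.20); print(tool()[:2],p,go(p,93.4),env.state()["gripper_force"],env.state()["opening"])
E
```

```text
(array([ 0.5266, -0.2905]), np.float64(3.4226842866572746), np.float64(0.3159261558406661))
(array([0.57  , 0.2621, 0.2414]), np.float64(86.17921326216025)) [np.float64(0.5604617302650506), np.float64(-0.18491080295288997), 0.2] (array([-446.8,   20.1,   40.9]), np.float64(-7.2)) 30.066649772852543 0.5177418353950504
```

Emit:
send_rows(rows=[[-24,1,0,0,40],[-38,1.8,0,0,40],[-42,1.9,0,0,40],[-42,1.9,0,0,40],[-42,1.9,0,0,40]])

```text
time_s: 48.1
ee_pos: [0.5634, 0.0724, 0.2374]
orientation: [-0.002, 0.73, 0.683, -0.002]
wrist_force: [0.3, 0.1, -0.9]
opening: 0.513
gripper_force: 30.1
```

Emit:
send_rows(rows=[[-43,1.9,0,0,40],[-43,1.9,0,0,40],[-43,1.9,0,0,40],[-43,1.9,0,0,40],[-43,1.9,0,0,40]])

```text
time_s: 48.6
ee_pos: [0.5587, -0.1427, 0.2374]
orientation: [-0.002, 0.73, 0.683, -0.001]
wrist_force: [1.0, -0.2, -0.8]
opening: 0.517
gripper_force: 30.1
```

Emit:
send_rows(rows=[[-44,2,0,-3.6,40],[0,0,20,-3.6,40],[0,0,20,0,40],[0,0,0,0,40],[0,0,0,0,40]])

```text
time_s: 49.1
ee_pos: [0.5582, -0.1849, 0.1982]
orientation: [-0.002, 0.686, 0.728, -0.0]
wrist_force: [-0.6, -0.3, -0.4]
opening: 0.52
gripper_force: 30.1
```

```bash
python3 - <<'E'
from h import *
np.set_printoptions(precision=4,suppress=True)
p=slot((.5267,-.2911),3.4,.104,.050); print(tool()[:2],p,go(p,93.4),env.state()["gripper_force"],env.state()["opening"])
c=shot("wrist"); cv2.imwrite('pics/w11.png',np.clip(c['img']*1.4,0,255).astype(np.uint8)[:,:,::-1])
print([proj(c,[x,y,.022]) for x,y in((.42,-.1354),(.6143,-.1266))])
E
```

```text
(array([ 0.5582, -0.1849,  0.1982]), np.float64(93.38221955886657)) [np.float64(0.5604617302650506), np.float64(-0.18491080295288997), 0.05] (array([ -0.5,   2.7, 148.2]), np.float64(-0.0)) 30.067574073036667 0.5198448273384801
[(np.float64(162.38699474847363), np.float64(153.98485262059634)), (np.float64(389.56800108716243), np.float64(157.40718977052336))]
```

View pics/w11.png

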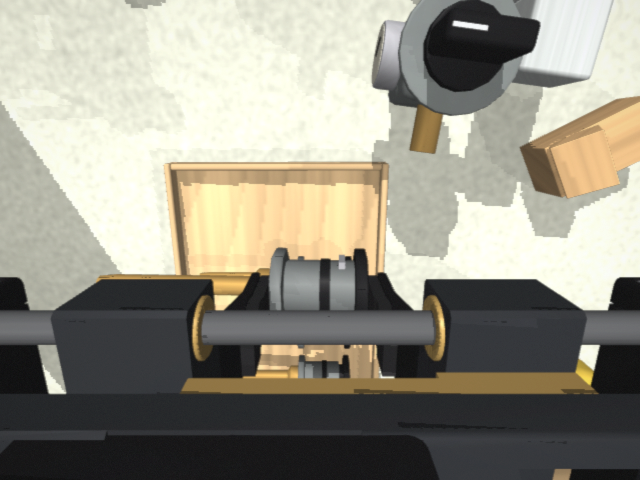

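Tray corners at (166,163) and (388,163), within about 5 mm of the estimate, so I'll shift 4 mm inward. Lance 4 is held level above its slot.

Emit:
send_rows(rows=[[-4,2.5,30,0,40],[0,0,40,0,40],[0,0,40,0,40],[0,0,25,0,40],[0,0,7,0,40]])

```text
time_s: 49.65
ee_pos: [0.5608, -0.1881, 0.0557]
orientation: [-0.002, 0.686, 0.728, -0.001]
wrist_force: [-1.3, 1.2, 0.4]
opening: 0.519
gripper_force: 30.1
```

Emit:
send_rows(rows=[[0,0,2,0,40],[0,0,2,0,40],[0,0,2,0,40],[0,0,1.2,0,40],[0,0,0,0,40]])

```text
time_s: 50.15
ee_pos: [0.5623, -0.1894, 0.0514]
orientation: [0.001, 0.686, 0.728, 0.0]
wrist_force: [-0.5, 0.1, -0.4]
opening: 0.516
gripper_force: 30.1
```

Emit:
send_rows(rows=[[0,0,0,0,40]])

```text
time_s: 50.25
ee_pos: [0.5621, -0.1893, 0.0512]
orientation: [0.0, 0.686, 0.728, 0.0]
wrist_force: [0.3, -0.8, -1.8]
opening: 0.517
gripper_force: 30.1
```

Release, rise and back away so the cameras see everything.

Emit:
send_rows(rows=[[0,0,0.6,0,40],[0,0,0,0,40],[0,0,0,0,64],[0,0,0,0,64],[0,0,0,0,64]])

```text
time_s: 50.75
ee_pos: [0.5615, -0.189, 0.0497]
orientation: [-0.0, 0.686, 0.728, -0.0]
wrist_force: [-0.0, 0.1, -0.4]
opening: 0.689
gripper_force: 0.0
```

Emit:
send_rows(rows=[[0,0,0,0,64],[0,0,-10,0,64],[0,0,-40,0,64],[0,0,-50,0,64],[0,0,-50,0,64]])

```text
time_s: 51.25
ee_pos: [0.5612, -0.1889, 0.2016]
orientation: [-0.001, 0.686, 0.728, -0.0]
wrist_force: [0.9, -1.0, -0.8]
opening: 0.736
gripper_force: 0.0
```

Emit:
send_rows(rows=[[0,-20,-30,0,64],[0,-35,-20,0,64],[0,-35,0,0,64],[0,-35,0,0,64],[0,-20,0,0,64]])

```text
time_s: 51.75
ee_pos: [0.4143, -0.1969, 0.2507]
orientation: [-0.001, 0.686, 0.728, -0.0]
wrist_force: [0.2, 0.2, 0.9]
opening: 0.735
gripper_force: 0.0
```

Emit:
send_rows(rows=[[25,0,0,0,64],[45,0,0,0,64],[45,0,0,0,64],[45,0,0,0,64],[45,0,0,0,64]])

```text
time_s: 52.25
ee_pos: [0.4044, 0.0084, 0.2507]
orientation: [0.0, 0.686, 0.727, 0.0]
wrist_force: [1.0, 0.9, 0.3]
opening: 0.738
gripper_force: 0.0
```

Emit:
send_rows(rows=[[30,0,0,0,64],[0,0,0,0,64],[0,0,0,0,64],[0,0,0,0,64],[0,0,0,0,64]])

```text
time_s: 52.75
ee_pos: [0.4036, 0.0357, 0.2502]
orientation: [0.0, 0.687, 0.727, 0.0]
wrist_force: [0.2, 0.8, -0.3]
opening: 0.739
gripper_force: 0.0
```

```bash
python3 - <<'E'
from h import *
np.set_printoptions(precision=4,suppress=True)
print(tool()[:2])
c=shot("top"); im=np.clip(c['img']*1.5,0,255).astype(np.uint8)[:,:,::-1]; s=shot("scene"); sm=np.clip(s['img']*1.4,0,255).astype(np.uint8)[:,:,::-1]
t=tray(c); print(t[1:])
a=cv2.resize(im[140:340,340:580],(480,400),interpolation=cv2.INTER_CUBIC); b=cv2.resize(sm[230:430,80:272],(320,333),interpolation=cv2.INTER_CUBIC)
o=np.zeros((600,800,3),np.uint8); o[:400,:480]=a; o[:333,480:]=b; o[400:,:267]=cv2.resize(im,(267,200)); cv2.imwrite("pics/end.png",o)
E
```

```text
(array([0.4036, 0.0357, 0.2502]), np.float64(93.28015336675482))
(array([[ 0.4377, -0.4474],
       [ 0.634 , -0.445 ],
       [ 0.4197, -0.1349],
       [ 0.6143, -0.1266]]), array([ 0.5264, -0.2905]), np.float64(3.422459981433308), np.float64(0.31601005561122764))
```

View pics/end.png

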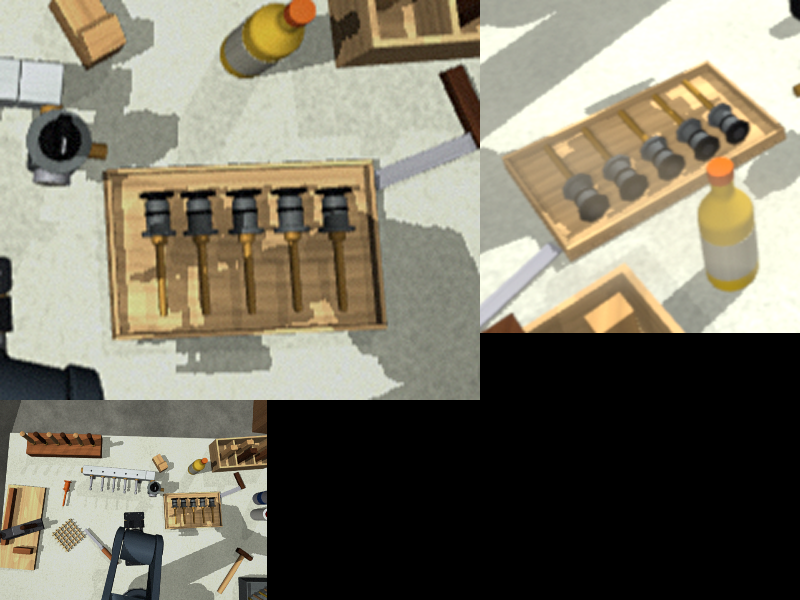

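All five lances lie flat, parallel and wholly inside the tray, mouths at the top (ring row at y≈192, x 158–337 in the crop). The tubes are bare, the regulator bar is along the tubes, and the bystanders are in place. Handing in.

```bash
python3 -c "
from h import *
print(env.finish_job())"
```

```text
the job is handed in; nothing more can be done
None
```

I shut the regulator and drew all five lances off. They lie parallel in the tray, nozzles all one way, and the job is handed in; the hand-in returned no verdict.

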